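# Stand up the rinsed lint filter and twist-lock it into the lint trap

### The job

The washer's lint filter has been rinsed and lies on its side on the worktop: stand it upright on its foot on the worktop and let go, so that the last water runs out of the cage. Then pick it up again and refit it in the lint trap beside the sink: lower it in, turn it until its two lugs drop through the slots and the cap sits on the rim, then turn it clockwise until it stops and let go. Leave the other things where they stand.

Things in the scene. Friction and masses are not known exactly. Their poses are not given: they have to be found in the camera images.
- filter: lint filter, 116 mm long, about 0.16 kg; origin: centre of its foot's underside, z runs to the grip. Foot radius 24 at z 0-5, cage r 23 to z 38, plug tapering from r 23 to r 26 at z 52, then straight, two lugs on +y and -y (12 wide along x, out to r 34, z 44-52), six-sided cap 74 across flats, z 64-78, flats on +x and -x. Stands steadily. A half turn about z makes no difference.
- filter_grip (a point): middle of the bar grip on the cap, 102 mm from the foot on the filter's axis; axes as the filter's. The bar is a solid plate: 68 long (along x), 16 thick (along y: squeeze it here), z 78-116. The filter lies on a +x flat of the cap and on its foot, so the bar's flat sides stand vertical and the grip end is 11.5 deg higher than the foot.
- filter_cap (a point): centre of the cap's underside, 64 mm from the foot on the filter's axis; this face comes to sit on the trap's rim. Lugs resting on top of the rim hold it 20 mm above the rim; it drops those 20 mm when the lugs find the slots. Once in, the filter has 2 mm of play up and down.
- trap: lint trap: upright round pot fixed to the worktop, 86 mm high, rim radius 48, with a pipe elbow on its +x and -x sides; origin at the centre of its underside, z up. The round mouth (r 29) has two slots, on its +y and -y sides: 20 to 25 wide, out to r 37. The filter drops in when its y axis lies along the trap's y axis (either way round) within about 7 deg.
- trap_rim (a point): centre of the mouth at the top of the rim, 86 mm above the worktop. The rim is 10 thick; under it the lugs run freely clockwise (seen from above) for 75 deg from the slots, to fixed stops (firm); anticlockwise they are blocked at once. Inside, the pot is open 76 mm deep. The turn needs little torque (under 0.3 N m).
- peg_chest: small wooden peg box with a drawer, 126x150x62 mm, fixed bystander at the back of the worktop; origin: centre of its underside, z up
- pot: galvanised pot, 79x94x100 mm, fixed bystander behind the sink; origin: centre of its underside, z up
- soap: brown soap bottle with a pump, 185 mm tall, bystander behind the sink; origin: centre of its underside, z up
- can: small galvanised can, 67 mm wide, 97 high, with a stain stick standing in it, fixed bystander at the back; origin: centre of its underside, z up
- measure: plastic detergent measure with a tab handle, 68x109x48 mm, fixed bystander at the left front; origin: centre of its underside, z up
- tape_roll: roll of masking tape lying flat, 100 mm wide, 25 high, bystander at the right front; origin: centre of its underside, z up
Mind the look-alikes: they are no part of the job. What is shaped like the filter but pink is not meant.

How it is judged (in metres and radians):
On the way, in this order (a step that is already met when the one before it is completed fails the run):
1. the filter stands upright on its foot on the worktop, let go (angle between filter's own z axis and vertical below 0.1 rad and height (world z) of filter between -0.006 and 0.006 m and height (world z) of filter_cap above 0.055 m and contact force between filter and the fingers below 0.1 N), for 0.3 s.
2. the filter has dropped through the slots: its cap sits on the trap's rim (horizontal distance between filter_cap and trap_rim below 0.006 m and z of filter_cap in the frame of trap below 0.09 m and angle between filter's own z axis and vertical below 0.12 rad), for 0.05 s.
At the end, for the whole second after the job is handed in: the filter sits upright in the trap, its cap within 4 mm of the rim and 6 mm of its centre, turned clockwise at least 62 of the 75 degrees from the slots, let go and at rest (all of step 2 and angle between the y axis of filter and the y axis of trap, either way round above 1.08 rad and contact force between filter and the fingers below 0.1 N and linear speed of filter below 0.02 m/s and angular speed of filter below 0.1 rad/s); the robot touches nothing.
It fails at once if another thing on the worktop is pushed more than 30 mm (distance of any of soap, tape_roll from where it was at the start of the episode above 0.03 m).
It fails at once if the filter falls off the worktop or into the sink (height (world z) of filter below -0.03 m).
It also fails if it takes over 70 s, if anything falls off the work surface, if the arm or the gripper's body presses on something with over 40 N, if the wrist force passes 120 N, or if a joint passes its speed limit or range.

### The arm

A 7-joint arm with a two-finger parallel gripper is mounted at the origin on a cart in front of the work surface, level with it; the furniture and walls round the work are solid. World frame = base frame: x ahead of the robot, y to its left, z up, the work surface at z = 0. Lengths are in m, angles in degrees, forces in N, time in s.
With the tool pointing down it reaches from about 0.425 to 0.875 m from the base axis. Payload 4.7 kg.
Tool frame: the origin (TCP) lies at the very end of the fingers, on their centre line; the grasp point (between the pads) lies 19 mm behind it; z points along the fingers, y is the direction in which the jaws open and shut (so a half turn about z gives the same grasp; the last joint's range is limited). The gripper opens to 87 mm and grips with 3 to 60 N. Pads are 19 mm wide; open, the fingers measure 117 mm over their backs; the gripper's body (75 mm by 190 mm) begins 51 mm behind the grasp point.
Start: joints at [72.027, 18.392, -4.016, 83.108, 1.295, 78.541, -3.26], TCP at [0.209, -0.615, 0.188] pointing down, gripper open.
Joint ranges: [-163.93, 163.93], [-17.29, 119.83], [-79.2, 71.16], [3.27, 140.29], [-89.18, 269.18], [5.43, 117.66], [-154.24, 154.24]. Speed limits (degrees/s): [147.25, 147.25, 180, 180, 180, 180, 180].

### API

Orientations are given as [roll, pitch, yaw] about the fixed x, y, z axes, in that order (R = Rz(yaw) Ry(pitch) Rx(roll)).
In Python, from cell import sensors, imaging, ticket gives the robot as it stands.
- The arm moves only by the tool carry_out, never from a script. Its argument "plan" is a list of rows, each an object of numbers: "fingers": the closure, from -1 (fully open) to 1 (shut); "dx", "dy", "dz": the shift along the tool's x, y, z normalised to -1 to 1, where 1 is 0.03 m; "rx", "ry", "rz": the turn, a rotation vector about the tool's x, y, z normalised to -1 to 1, where 1 is 10 degrees. A call has 1 to 12 rows; each row shifts and turns the commanded pose from where the row before left it, along the tool's axes as they then stand; what a row does not reach is not made up. A row lasts 1/8 s, in which the tool goes at most 62.5 mm and 10.7 degrees, less where a joint would pass 70% of its speed; a pose out of reach is approached as far as the arm can. A call with a number of a shift or a turn outside -1 to 1 is refused whole. A call with a gripper value outside its range is refused whole. The fingers move at their own pace and stop on an object; "force" is the grip in N (left out, the last holds). Time passes only in rows, so rows that do not move let the fingers close. It gives the time, the measured TCP pose, the force and the opening at its end, in the units of the state.
- sensors.get_obs(): the state, without advancing time (a new reading comes with each control period).
- imaging.read_camera(name): name is "scene" or "top"; returns a dict with "color" (400x640x3 uint8, red, green, blue), "mtx" (3x3 intrinsics, pixels), "extrinsics" (4x4, takes a point from world to camera coordinates). Camera axes: x right, y down, z forward; pixel columns grow to the right and rows downward; lengths in m; the calibration is good to about 2 mm. A picture is of the moment at which its call begins. There is no depth.
- ticket.sign_off(): hands the job in, once; it reports no verdict.
The state is a dict: "time_s": time; "qpos": joint angles; "joint_velocities": joint speeds; "effort": joint torques, N m; "tool_pos": TCP position; "tool_rot": TCP orientation; "force": force on the tool from outside, world axes, zero at the start; "wrist_torque": the same for the moment, N m; "grip_width": finger opening in m.
Only numpy, scipy, OpenCV 4.12 (cv2) and the standard library are available. Lean on these libraries where they do the work, as an engineer would, in place of code of your own. Each camera call takes 0.05 s, during which the arm holds its last target.

## Working session

There is one attempt and no reset: what is moved stays moved. The work goes in short steps, Python scripts to look and compute and a tool call to move; the robot and the scene stay as the last step left them, time stands still between calls to the robot, and variables do not carry over. Pictures are saved under pics/ and viewed, and the job is handed in when it is done.

Besides the shell and the picture viewer there is one more tool, called after "Request:" as a command line: name --argument value ..., lists and objects as JSON in quotes. carry_out: Moves the arm, as the interface text tells. Scaled input: -1 to 1 covers 0.03 m each way for a shift and 10 degrees each way for a turn. Its arguments: {"type":"object","properties":{"plan":{"type":"array"},"force":{"type":"number"}},"required":["plan"]}

```bash
mkdir -p pics; ls; cat > h.py <<'E'
import numpy as np,cv2
from cell import sensors,imaging,ticket
def cam(n):
    d=imaging.read_camera(n); return d['color'],np.array(d['mtx']),np.array(d['extrinsics'])
def save(n,im): cv2.imwrite('pics/'+n,im[:,:,::-1])
def ray(K,E,u,v):
    R=E[:3,:3];t=E[:3,3];c=-R.T@t
    d=R.T@np.linalg.inv(K)@np.array([u,v,1.]);return c,d/np.linalg.norm(d)
def onz(K,E,u,v,z):
    c,d=ray(K,E,u,v);return c+d*(z-c[2])/d[2]
def proj(K,E,p):
    q=K@(E[:3,:3]@np.array(p)+E[:3,3]);return q[:2]/q[2]
E
python3 - <<'E'
from h import *
for n in ['scene','top']:
    c,K,E=cam(n); save(n+'0.png',c); np.savez(n+'0.npz',c=c,K=K,E=E); print(n,K.round(1).tolist(),(-E[:3,:3].T@E[:3,3]).round(3),E[:3,:3].round(3).tolist())
print(sensors.get_obs())
E
```

```text
pics
scene [[505.9, 0.0, 324.5], [0.0, 505.9, 197.7], [0.0, 0.0, 1.0]] [-0.305  1.27   1.417] [[-0.862, -0.506, -0.016], [-0.321, 0.57, -0.756], [0.392, -0.647, -0.654]]
top [[374.7, 0.0, 317.2], [0.0, 374.7, 199.1], [0.0, 0.0, 1.0]] [ 0.151 -0.035  1.57 ] [[0.047, -0.999, -0.005], [-0.978, -0.045, -0.202], [0.201, 0.014, -0.979]]
{'time_s': 0.1, 'qpos': array([72.02740944, 18.43336501, -4.01560793, 83.16596709,  1.29261213,
       78.53997634, -3.25870745]), 'joint_velocities': array([ 0.02207685, -0.13865509,  0.02132088, -0.20026267,  0.07015924,
        0.09297016,  0.0140729 ]), 'effort': array([-9.40056962e-04, -4.92571807e+01, -4.06235782e-01, -3.13397419e+01,
       -6.42072642e-02,  3.94669280e-02,  5.78363597e-05]), 'tool_pos': array([ 0.20905925, -0.61490244,  0.18730436]), 'tool_rot': array([-1.79905786e+02,  2.96809909e-03,  1.87830331e+01]), 'force': array([-0.0800675 , -0.28041235,  0.4804568 ]), 'wrist_torque': array([-0.00011825, -0.01067661, -0.00623768]), 'grip_width': 0.08723692798144721}
```

View pics/scene0.png

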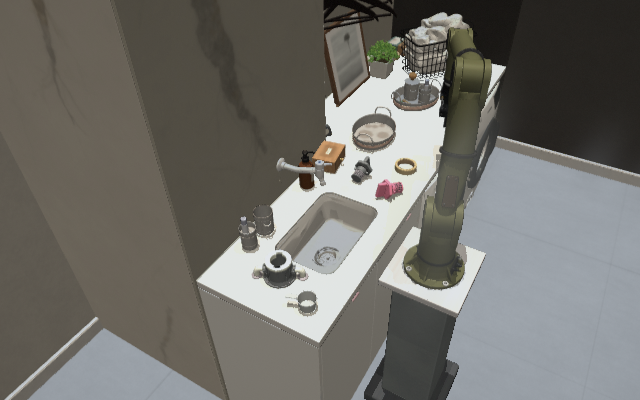

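View pics/top0.png

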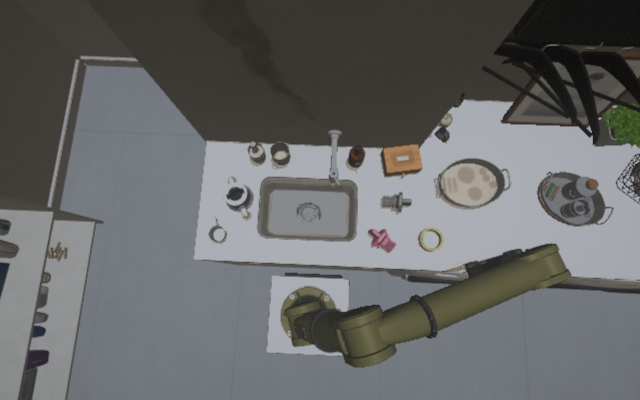

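Candidates for the filter: the grey one lying at top (396,202) / scene (362,168), and the pink look-alike at top (382,240) / scene (389,188). By the description I choose the grey one. The trap is the pot at top (238,196) / scene (280,267). The can and soap, at top (257,152), (281,154) and (357,155), are bystanders.

```bash
python3 - <<'E'
from h import *
t=np.load('top0.npz');s=np.load('scene0.npz')
def crop(d,x,y,w,h,k): return cv2.resize(d['c'][y:y+h,x:x+w],None,fx=k,fy=k,interpolation=cv2.INTER_CUBIC)
a=np.hstack([crop(t,371,182,50,40,8),crop(s,342,150,50,40,8)])
b=np.hstack([crop(t,213,170,50,40,8),crop(s,250,243,60,48,6.667)])
save('crop0.png',np.vstack([a,b[:320,:800]]))
for n,u,v,z in [('filt',396,202,.037),('trap',237,194,.086),('tape',431,239,.012),('pink',382,240,.03)]: print(n,onz(t['K'],t['E'],u,v,z).round(3))
for n,u,v,z in [('filt',362,168,.037),('trap',280,260,.086)]: print(n,onz(s['K'],s['E'],u,v,z).round(3))
E
```

```text
filt [ 0.469 -0.342  0.037]
trap [0.463 0.312 0.086]
tape [ 0.324 -0.493  0.012]
pink [ 0.309 -0.287  0.03 ]
filt [ 0.478 -0.351  0.037]
trap [0.459 0.32  0.086]
```

View pics/crop0.png

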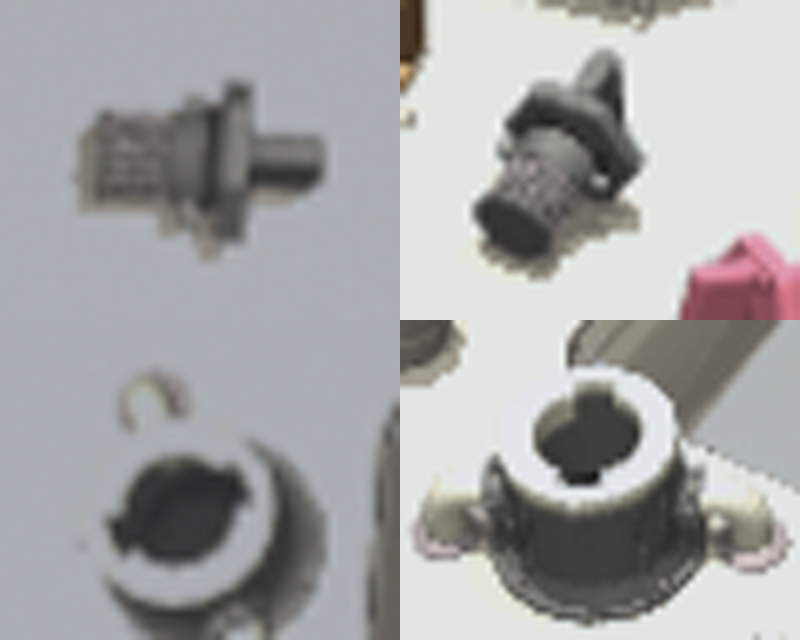

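```bash
python3 - <<'E'
from h import *
t=np.load('top0.npz');s=np.load('scene0.npz')
def up(d,x,y,w,h,k=8): return cv2.resize(cv2.cvtColor(d['c'][y:y+h,x:x+w],cv2.COLOR_RGB2GRAY),None,fx=k,fy=k,interpolation=cv2.INTER_CUBIC)
def blobs(d,x,y,w,h,th,seed,k=8):
    g=up(d,x,y,w,h,k); m=(g<th).astype(np.uint8)
    n,l,st,ce=cv2.connectedComponentsWithStats(m)
    i=l[int((seed[1]-y+.5)*k),int((seed[0]-x+.5)*k)]
    return (l==i).astype(np.uint8),st[i]
def pix(p,x,y,k=8): return np.array([p[0]/k+x+.5/k-.5,p[1]/k+y+.5/k-.5])
for nm,d,(x,y,w,h),seed in [('top',t,(213,170,50,50),(235,195)),('scene',s,(250,243,60,48),(277,260))]:
  for th in (80,100,120,140):
    m,st=blobs(d,x,y,w,h,th,seed)
    cs,_=cv2.findContours(m,cv2.RETR_EXTERNAL,cv2.CHAIN_APPROX_NONE)
    if not cs: print('none');continue
    c=max(cs,key=cv2.contourArea).reshape(-1,2)
    P=np.array([onz(d['K'],d['E'],*pix(p,x,y),.086)[:2] for p in c])
    mo=cv2.moments((P*1e4).astype(np.float32).reshape(-1,1,2)); 
    cen=np.array([mo['m10'],mo['m01']])/mo['m00']/1e4
    r=np.linalg.norm(P-cen,axis=1); a=np.degrees(np.arctan2(*(P-cen)[:,::-1].T))
    far=np.argsort(-r)[:len(r)//10]
    a2=np.degrees(np.angle(np.sum(np.exp(2j*np.radians(a[far])))))/2
    print(nm,th,'cen',cen.round(4),'box',(P.min(0)+P.max(0)).round(4)/2,'r med/max',np.median(r).round(4),r.max().round(4),'slot ang',a2.round(1),'area r',np.sqrt(abs(mo['m00'])/1e8/np.pi).round(4))
# filter
for nm,d,(x,y,w,h),seed in [('top',t,(371,182,50,40),(396,202)),('scene',s,(342,150,40,40),(362,165))]:
  print(nm,'corner grays',up(d,x,y,w,h)[5,5])
  for th in (90,110,130):
    m,st=blobs(d,x,y,w,h,th,seed); print(th,st)
    cv2.imwrite(f'pics/f_{nm}_{th}.png',m*255)
# bar centre
m=np.hstack([cv2.imread(f'pics/f_top_{h}.png') for h in (90,130)]);cv2.imwrite('pics/fm.png',m)
E
```

```text
top 80 cen [0.4645 0.3206] box [0.4646  0.32095] r med/max 0.0262 0.0349 slot ang -65.3 area r 0.0275
top 100 cen [0.4647 0.3207] box [0.46465 0.32095] r med/max 0.0274 0.0359 slot ang -65.9 area r 0.029
top 120 cen [0.4648 0.3207] box [0.46465 0.32075] r med/max 0.0286 0.0373 slot ang -68.1 area r 0.0303
top 140 cen [0.4648 0.3206] box [0.46445 0.32095] r med/max 0.03 0.0383 slot ang -67.6 area r 0.0317
scene 80 cen [0.4633 0.3254] box [0.4634  0.32535] r med/max 0.0251 0.0324 slot ang -65.6 area r 0.0249
scene 100 cen [0.4641 0.3249] box [0.46565 0.32485] r med/max 0.0263 0.0335 slot ang -64.4 area r 0.0263
scene 120 cen [0.4657 0.3245] box [0.46655 0.32445] r med/max 0.0275 0.0345 slot ang -63.7 area r 0.0281
scene 140 cen [0.4665 0.3238] box [0.46685 0.32405] r med/max 0.0283 0.0361 slot ang -61.6 area r 0.0294
top corner grays 174
90 [ 164   88   82  148 4096]
110 [   93    85   229   156 15908]
130 [   82    82   242   164 22781]
scene corner grays 68
90 [ 108   97  128  108 5112]
110 [   76    66   162   202 13512]
130 [   75    61   165   214 18582]
```

View pics/fm.png

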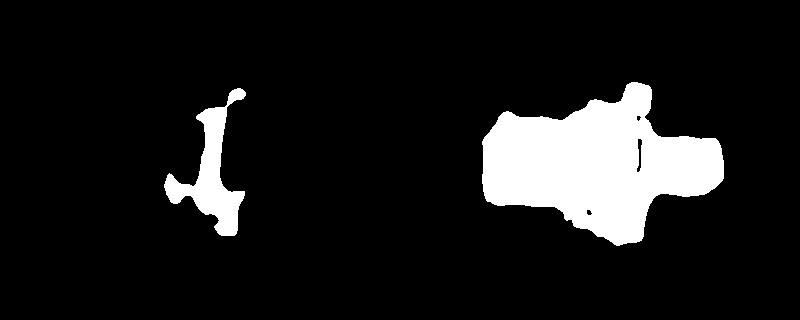

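```bash
python3 - <<'E'
from h import *
t=np.load('top0.npz');s=np.load('scene0.npz')
def crop(d,x,y,w,h,k,g):
    c=cv2.resize(d['c'][y:y+h,x:x+w],None,fx=k,fy=k,interpolation=cv2.INTER_CUBIC)
    for i in range(0,w,g):
        cv2.line(c,(int((i+.5)*k),0),(int((i+.5)*k),h*k),(0,200,0),1); cv2.putText(c,str(x+i),(int((i+.5)*k),10),0,.35,(255,0,0))
    for i in range(0,h,g):
        cv2.line(c,(0,int((i+.5)*k)),(w*k,int((i+.5)*k)),(0,200,0),1); cv2.putText(c,str(y+i),(0,int((i+.5)*k)),0,.35,(255,0,0))
    return c
save('g1.png',crop(t,378,188,38,28,20,5)); save('g2.png',crop(s,345,150,36,36,16,5))
E
```

```text
(no output)
```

View pics/g1.png

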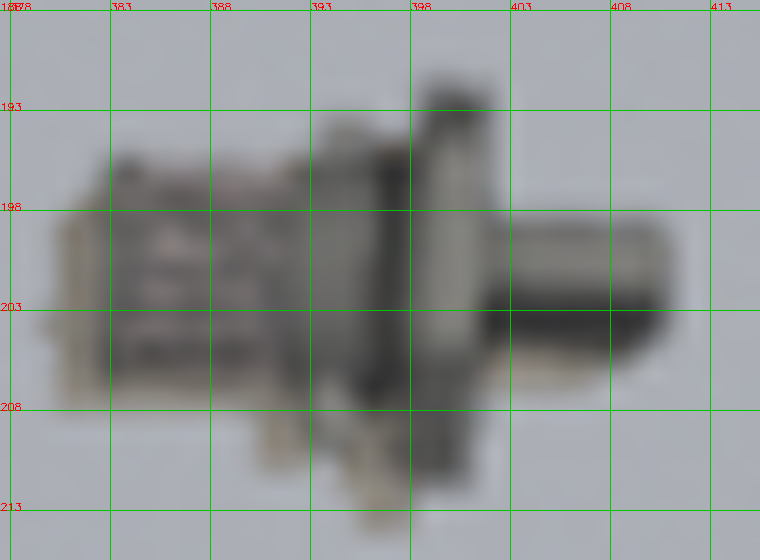

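View pics/g2.png

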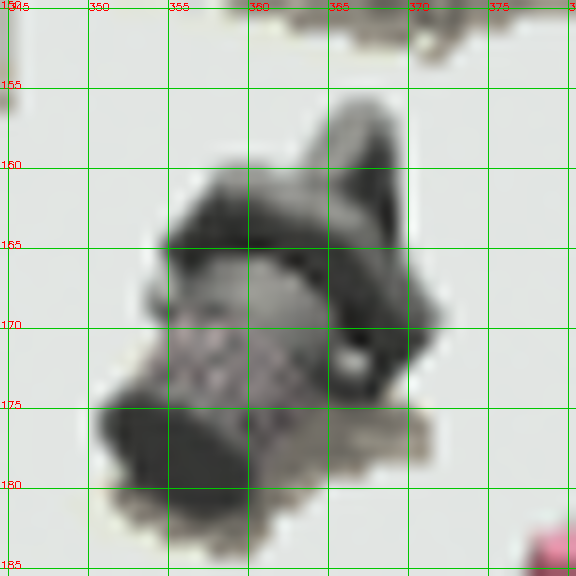

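```bash
python3 - <<'E'
from h import *
t=np.load('top0.npz');s=np.load('scene0.npz')
T=lambda u,v,z:onz(t['K'],t['E'],u,v,z).round(4)
S=lambda u,v,z:onz(s['K'],s['E'],u,v,z).round(4)
print('bar top edges near cap',T(402.5,198.4,.077),T(402.5,202.2,.077));
print('bar top edges near end',T(410,198.4,.079),T(410,202.1,.079),'end',T(410.8,200.3,.079))
print('cap corners',T(400.8,191.7,.0376),T(399.6,211.8,.0376))
print('foot far/near side',T(383,195.7,.024),T(382.7,206.8,.024),'foot left top',T(382.5,201,.047))
print('scene bar end top',S(367,155.7,.079),'foot centre',S(354.5,177,.0235),'cap corner R',S(371.5,169,.0376))
# faucet spout end
print('cam','spout z .15,.2',T(333,180,.15),T(333,180,.2),S(321,165,.15),S(321,165,.2),S(321,184,.1))
E
```

```text
bar top edges near cap [ 0.477  -0.3606  0.077 ] [ 0.4612 -0.3606  0.077 ]
bar top edges near end [ 0.478  -0.3905  0.079 ] [ 0.4626 -0.3905  0.079 ] end [ 0.4702 -0.3937  0.079 ]
cap corners [ 0.514  -0.362   0.0376] [ 0.4283 -0.3572  0.0376]
foot far/near side [ 0.4964 -0.29    0.024 ] [ 0.4488 -0.2893  0.024 ] foot left top [ 0.4687 -0.2844  0.047 ]
scene bar end top [ 0.4759 -0.3929  0.079 ] foot centre [ 0.4847 -0.2932  0.0235] cap corner R [ 0.4376 -0.3647  0.0376]
cam spout z .15,.2 [ 0.5222 -0.0734  0.15  ] [ 0.5091 -0.0721  0.2   ] [ 0.571 -0.154  0.15 ] [ 0.5364 -0.0978  0.2   ] [ 0.5397 -0.0994  0.1   ]
```

Request:
carry_out --plan '[{"fingers": -1, "dx": 0.84, "dy": -0.22, "dz": 0.07}, {"fingers": -1, "dx": 0.84, "dy": -0.22, "dz": 0.07}, {"fingers": -1, "dx": 0.84, "dy": -0.22, "dz": 0.07}, {"fingers": -1, "dx": 0.84, "dy": -0.22, "dz": 0.07}, {"fingers": -1, "dx": 0.84, "dy": -0.22, "dz": 0.07}, {"fingers": -1, "dx": 0.84, "dy": -0.22, "dz": 0.07}, {"fingers": -1, "dx": 0.84, "dy": -0.22, "dz": 0.07}, {"fingers": -1, "dx": 0.84, "dy": -0.22, "dz": 0.07}, {"fingers": -1, "dx": 0.84, "dy": -0.22, "dz": 0.07}, {"fingers": -1, "dx": 0.84, "dy": -0.22, "dz": 0.07}, {"fingers": -1, "dx": 0.84, "dy": -0.22, "dz": 0.07}, {"fingers": -1, "dx": 0.84, "dy": -0.22, "dz": 0.07}]'

```text
validation failed for argument at $.pl...
```

Request:
carry_out --plan '[{"fingers": -1, "rz": -0.99}, {"fingers": -1, "rz": -0.99}, {"fingers": -1, "rz": -0.99}, {"fingers": -1, "rz": -0.99}, {"fingers": -1, "rz": -0.99}, {"fingers": -1, "rz": -0.99}, {"fingers": -1, "rz": -0.98}, {"fingers": -1}]'

```text
validation failed for argument at $.pl...
```

Request:
carry_out --plan '[{"fingers": -1, "ry": 0.98}, {"fingers": -1, "ry": 0.98}, {"fingers": -1, "ry": 0.98}, {"fingers": -1, "ry": 0.96}, {"fingers": -1}, {"fingers": -1}]'

```text
validation failed for argument at $.pl...
```

```bash
cat >> h.py <<'E'
from scipy.spatial.transform import Rotation as Ro
def pose():
    o=sensors.get_obs();return o,np.array(o['tool_pos']),Ro.from_euler('xyz',o['tool_rot'],degrees=True)
def delta(tgt):
    o,p,R=pose(); d=np.array(tgt)-p; print('p',p.round(4),'rot',np.round(o['tool_rot'],2),'t',o['time_s'],'F',np.round(o['force'],1),'w',round(o['grip_width'],4)); print('q',np.round(o['qpos'],1)); print('tool axes delta m',R.inv().apply(d).round(4),'units',(R.inv().apply(d)/.03).round(2),'zdir',R.as_matrix()[:,2].round(3))
E
python3 - <<'E'
from h import *
delta([.470,-.443,.108])
E
```

```text
p [ 0.2091 -0.6149  0.1873] rot [-179.91    0.     18.78] t 0.1 F [-0.1 -0.3  0.5] w 0.0872
q [72.  18.4 -4.  83.2  1.3 78.5 -3.3]
tool axes delta m [ 0.3024 -0.0786  0.0794] units [10.08 -2.62  2.65] zdir [-0.001  0.002 -1.   ]
```

Request:
carry_out --plan '[{"fingers": -1.0, "dx": 0.84, "dy": -0.22, "dz": 0.07, "rx": 0.0, "ry": 0.0, "rz": 0.0}]'

```text
time_s: 0.22
tool_pos: [0.2281, -0.602, 0.1854]
tool_rot: [-180.0, 0.1, 18.5]
force: [0.7, -0.2, -0.3]
grip_width: 0.0871
```

All keys are required in each row. On with it.

Request:
carry_out --plan '[{"fingers": -1, "dx": 0.84, "dy": -0.22, "dz": 0.07, "rx": 0, "ry": 0, "rz": 0}, {"fingers": -1, "dx": 0.84, "dy": -0.22, "dz": 0.07, "rx": 0, "ry": 0, "rz": 0}, {"fingers": -1, "dx": 0.84, "dy": -0.22, "dz": 0.07, "rx": 0, "ry": 0, "rz": 0}, {"fingers": -1, "dx": 0.84, "dy": -0.22, "dz": 0.07, "rx": 0, "ry": 0, "rz": 0}, {"fingers": -1, "dx": 0.84, "dy": -0.22, "dz": 0.07, "rx": 0, "ry": 0, "rz": 0}, {"fingers": -1, "dx": 0.84, "dy": -0.22, "dz": 0.07, "rx": 0, "ry": 0, "rz": 0}, {"fingers": -1, "dx": 0.84, "dy": -0.22, "dz": 0.07, "rx": 0, "ry": 0, "rz": 0}, {"fingers": -1, "dx": 0.84, "dy": -0.22, "dz": 0.07, "rx": 0, "ry": 0, "rz": 0}, {"fingers": -1, "dx": 0.84, "dy": -0.22, "dz": 0.07, "rx": 0, "ry": 0, "rz": 0}, {"fingers": -1, "dx": 0.84, "dy": -0.22, "dz": 0.07, "rx": 0, "ry": 0, "rz": 0}, {"fingers": -1, "dx": 0.84, "dy": -0.22, "dz": 0.07, "rx": 0, "ry": 0, "rz": 0}]'

```text
time_s: 1.6
tool_pos: [0.4704, -0.4424, 0.1624]
tool_rot: [-180.0, 0.0, 18.8]
force: [-0.2, 0.4, -0.0]
grip_width: 0.087
```

Request:
carry_out --plan '[{"fingers": -1, "dx": 0, "dy": 0, "dz": 0, "rx": 0, "ry": 0, "rz": -0.99}, {"fingers": -1, "dx": 0, "dy": 0, "dz": 0, "rx": 0, "ry": 0, "rz": -0.99}, {"fingers": -1, "dx": 0, "dy": 0, "dz": 0, "rx": 0, "ry": 0, "rz": -0.99}, {"fingers": -1, "dx": 0, "dy": 0, "dz": 0, "rx": 0, "ry": 0, "rz": -0.99}, {"fingers": -1, "dx": 0, "dy": 0, "dz": 0, "rx": 0, "ry": 0, "rz": -0.99}, {"fingers": -1, "dx": 0, "dy": 0, "dz": 0, "rx": 0, "ry": 0, "rz": -0.99}, {"fingers": -1, "dx": 0, "dy": 0, "dz": 0, "rx": 0, "ry": 0, "rz": -0.98}, {"fingers": -1, "dx": 0, "dy": 0, "dz": 0, "rx": 0, "ry": 0, "rz": 0}]'

```text
time_s: 2.6
tool_pos: [0.4697, -0.4429, 0.1625]
tool_rot: [-180.0, -0.0, 87.9]
force: [-0.0, -0.2, -0.6]
grip_width: 0.087
```

Request:
carry_out --plan '[{"fingers": -1, "dx": 0, "dy": 0, "dz": 0, "rx": 0, "ry": 0.98, "rz": 0}, {"fingers": -1, "dx": 0, "dy": 0, "dz": 0, "rx": 0, "ry": 0.98, "rz": 0}, {"fingers": -1, "dx": 0, "dy": 0, "dz": 0, "rx": 0, "ry": 0.98, "rz": 0}, {"fingers": -1, "dx": 0, "dy": 0, "dz": 0, "rx": 0, "ry": 0.96, "rz": 0}, {"fingers": -1, "dx": 0, "dy": 0, "dz": 0, "rx": 0, "ry": 0, "rz": 0}, {"fingers": -1, "dx": 0, "dy": 0, "dz": 0, "rx": 0, "ry": 0, "rz": 0}]'

```text
time_s: 3.35
tool_pos: [0.4708, -0.4423, 0.1636]
tool_rot: [180.0, -39.0, 88.0]
force: [1.3, 0.1, 1.2]
grip_width: 0.0868
```

```bash
python3 - <<'E'
from h import *
delta([.470,-.443,.108])
c,K,E=cam('scene'); save('s1.png',cv2.resize(c[100:260,260:500],None,fx=3,fy=3))
E
```

```text
p [ 0.4708 -0.4423  0.1636] rot [179.99 -38.96  87.97] t 3.35 F [1.3 0.1 1.2] w 0.0868
q [ 66.2  47.1 -23.2  55.6 -10.9 107.7  42.8]
tool axes delta m [-0.0355 -0.0008  0.0428] units [-1.18 -0.03  1.43] zdir [ 0.022  0.628 -0.778]
```

View pics/s1.png

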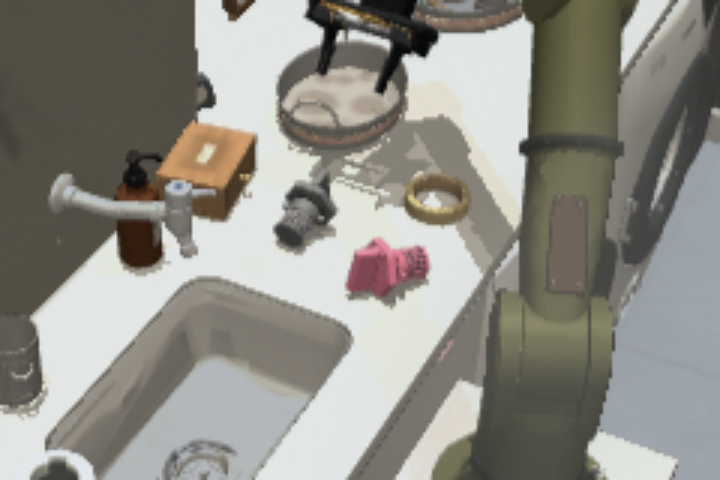

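Request:
carry_out --plan '[{"fingers": -1, "dx": -0.6, "dy": 0, "dz": 0.7, "rx": 0, "ry": 0, "rz": 0}, {"fingers": -1, "dx": -0.58, "dy": 0, "dz": 0.7, "rx": 0, "ry": 0, "rz": 0}, {"fingers": -1, "dx": 0, "dy": 0, "dz": 0.7, "rx": 0, "ry": 0, "rz": 0}, {"fingers": -1, "dx": 0, "dy": 0, "dz": 0.7, "rx": 0, "ry": 0, "rz": 0}, {"fingers": -1, "dx": 0, "dy": 0, "dz": 0, "rx": 0, "ry": 0, "rz": 0}, {"fingers": -1, "dx": 0, "dy": 0, "dz": 0, "rx": 0, "ry": 0, "rz": 0}]'

```text
time_s: 4.15
tool_pos: [0.4719, -0.4183, 0.0784]
tool_rot: [179.8, -38.7, 88.1]
force: [-0.3, -0.4, 0.1]
grip_width: 0.087
```

```bash
python3 - <<'E'
from h import *
delta([.470,-.380,.030])
c,K,E=cam('scene'); a=cv2.resize(c[120:200,310:410],None,fx=4,fy=4)
c2,K2,E2=cam('top'); b=cv2.resize(c2[165:245,355:455],None,fx=4,fy=4)
save('s2.png',np.hstack([a,b]))
E
```

```text
p [ 0.4719 -0.4183  0.0784] rot [179.84 -38.75  88.12] t 4.15 F [-0.3 -0.4  0.1] w 0.087
q [ 66.5  47.9 -23.1  64.5  -9.9  98.3  45.3]
tool axes delta m [-0.0005 -0.0033  0.0617] units [-0.02 -0.11  2.06] zdir [ 0.023  0.625 -0.78 ]
```

View pics/s2.png

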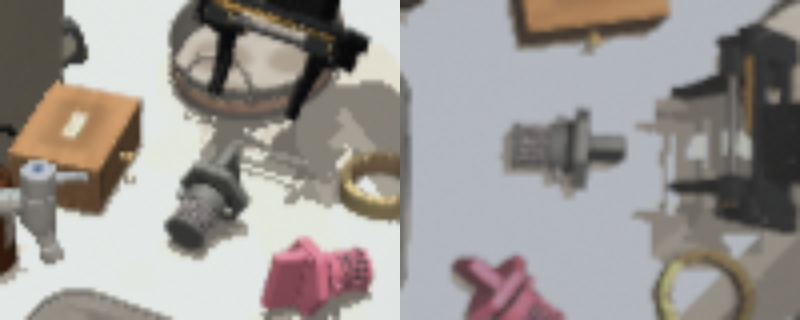

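Request:
carry_out --plan '[{"fingers": -1, "dx": 0, "dy": -0.04, "dz": 0.7, "rx": 0, "ry": 0, "rz": 0}, {"fingers": -1, "dx": 0, "dy": 0, "dz": 0.7, "rx": 0, "ry": 0, "rz": 0}, {"fingers": -1, "dx": 0, "dy": 0, "dz": 0.65, "rx": 0, "ry": 0, "rz": 0}, {"fingers": -1, "dx": 0, "dy": 0, "dz": 0, "rx": 0, "ry": 0, "rz": 0}, {"fingers": -1, "dx": 0, "dy": 0, "dz": 0, "rx": 0, "ry": 0, "rz": 0}]'

```text
time_s: 4.88
tool_pos: [0.4714, -0.3803, 0.0286]
tool_rot: [179.9, -38.9, 88.0]
force: [0.5, 0.7, -1.1]
grip_width: 0.0872
```

```bash
python3 - <<'E'
from h import *
delta([.470,-.380,.030])
c,K,E=cam('scene'); a=cv2.resize(c[140:200,330:405],None,fx=5.33,fy=5.33)
c2,K2,E2=cam('top'); b=cv2.resize(c2[170:230,370:445],None,fx=5.33,fy=5.33)
save('s3.png',np.hstack([a,b]))
E
```

```text
p [ 0.4714 -0.3803  0.0286] rot [179.93 -38.91  87.97] t 4.875 F [ 0.5  0.7 -1.1] w 0.0872
q [ 66.4  47.2 -23.6  72.2 -10.1  91.2  45.8]
tool axes delta m [ 0.0011 -0.0014 -0.0009] units [ 0.04 -0.05 -0.03] zdir [ 0.023  0.628 -0.778]
```

View pics/s3.png

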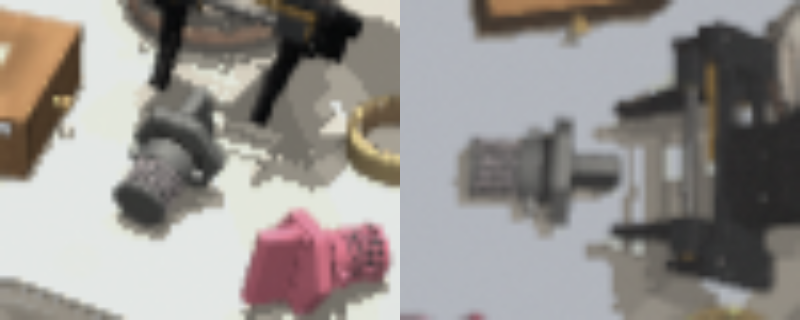

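```bash
python3 - <<'E'
from h import *
o,p,R=pose()
for n in('top','scene'):
    d=np.load(n+'0.npz')
    for q in ([0,.0435,0],[0,-.0435,0],[.0095,.0435,0],[0,0,0],[0,0,-.019]): 
        w=p+R.apply(q);print(n,q,w.round(3),proj(d['K'],d['E'],w).round(1))
    for w in ([.470,-.389,.0438],[.47,-.3937,.079]): print(w,proj(d['K'],d['E'],w).round(1))
E
```

```text
top [0, 0.0435, 0] [ 0.515 -0.382  0.029] [405.1 192.2]
top [0, -0.0435, 0] [ 0.428 -0.379  0.029] [404.3 212.5]
top [0.0095, 0.0435, 0] [ 0.515 -0.375  0.035] [403.7 191.7]
top [0, 0, 0] [ 0.471 -0.38   0.029] [404.7 202.3]
top [0, 0, -0.019] [ 0.471 -0.392  0.043] [408.4 201.8]
[0.47, -0.389, 0.0438] [407.6 202. ]
[0.47, -0.3937, 0.079] [410.8 200.4]
scene [0, 0.0435, 0] [ 0.515 -0.382  0.029] [357.8 163.5]
scene [0, -0.0435, 0] [ 0.428 -0.379  0.029] [374.7 169.6]
scene [0.0095, 0.0435, 0] [ 0.515 -0.375  0.035] [357.  163.2]
scene [0, 0, 0] [ 0.471 -0.38   0.029] [366.2 166.5]
scene [0, 0, -0.019] [ 0.471 -0.392  0.043] [367.6 162.5]
[0.47, -0.389, 0.0438] [367.5 162.9]
[0.47, -0.3937, 0.079] [368.3 156. ]
```

```bash
python3 - <<'E'
from h import *
c,K,E=cam('scene'); a=cv2.resize(c[145:180,345:390],None,fx=16,fy=16,interpolation=0)
c2,K2,E2=cam('top'); b=cv2.resize(c2[180:220,395:435],None,fx=14,fy=14,interpolation=0)
save('s4a.png',a);save('s4b.png',b)
E
```

```text
(no output)
```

View pics/s4a.png

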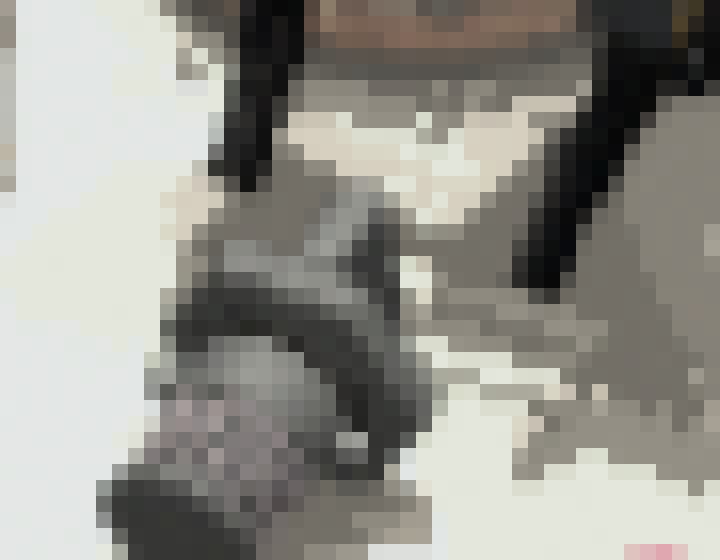

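View pics/s4b.png

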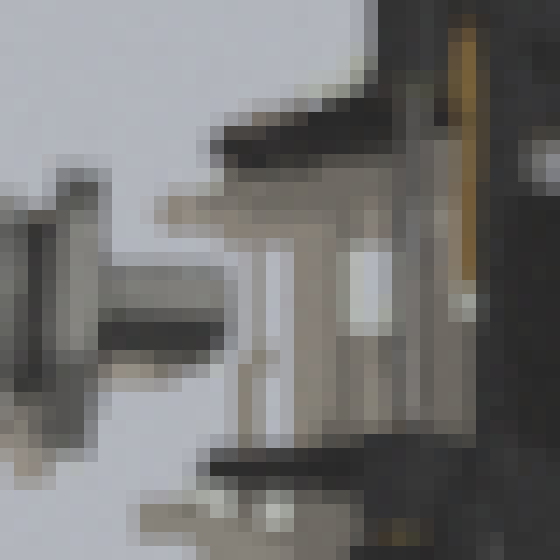

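```bash
cat >> h.py <<'E'
def tri(a,b):
    t=np.load('top0.npz');s=np.load('scene0.npz')
    c1,d1=ray(t['K'],t['E'],*a);c2,d2=ray(s['K'],s['E'],*b)
    A=np.stack([d1,-d2],1);x=np.linalg.lstsq(A,c2-c1,rcond=None)[0]
    p,q=c1+d1*x[0],c2+d2*x[1];return ((p+q)/2).round(4),np.linalg.norm(p-q).round(4)
E
python3 - <<'E'
from h import *
print(tri((410,190.3),(360.3,156.5)),tri((409.7,213),(379,163)),'bar end top',tri((410.8,200.3),(367,155.7)))
delta([.470,-.380,.030])
for n in('top','scene'):
    d=np.load(n+'0.npz'); c,K,E=cam(n); print(np.abs(E-d['E']).max(),np.abs(K-d['K']).max())
E
```

```text
(array([ 0.5136, -0.3961,  0.0598]), np.float64(0.0057)) (array([ 0.4191, -0.3948,  0.0585]), np.float64(0.0049)) bar end top (array([ 0.4728, -0.3927,  0.0796]), np.float64(0.0056))
p [ 0.4713 -0.38    0.0283] rot [179.94 -38.92  87.97] t 5.075 F [-0.5  0.6 -0.5] w 0.0869
q [ 66.4  47.2 -23.6  72.3 -10.1  91.2  45.8]
tool axes delta m [ 0.001  -0.0013 -0.0014] units [ 0.03 -0.04 -0.05] zdir [ 0.023  0.628 -0.778]
0.0 0.0
0.0 0.0
```

Request:
carry_out --plan '[{"fingers": 1, "dx": 0, "dy": 0, "dz": 0, "rx": 0, "ry": 0, "rz": 0}, {"fingers": 1, "dx": 0, "dy": 0, "dz": 0, "rx": 0, "ry": 0, "rz": 0}, {"fingers": 1, "dx": 0, "dy": 0, "dz": 0, "rx": 0, "ry": 0, "rz": 0}, {"fingers": 1, "dx": 0, "dy": 0, "dz": 0, "rx": 0, "ry": 0, "rz": 0}, {"fingers": 1, "dx": 0, "dy": 0, "dz": 0, "rx": 0, "ry": 0, "rz": 0}, {"fingers": 1, "dx": 0, "dy": 0, "dz": 0, "rx": 0, "ry": 0, "rz": 0}]' --force 5

```text
time_s: 5.92
tool_pos: [0.4711, -0.379, 0.0277]
tool_rot: [-180.0, -39.0, 88.0]
force: [-0.1, -0.1, -0.1]
grip_width: 0.035
```

```bash
python3 - <<'E'
from h import *
delta([.470,-.380,.030])
c,K,E=cam('scene'); a=cv2.resize(c[145:180,345:390],None,fx=8.8,fy=8.8,interpolation=0)
c2,K2,E2=cam('top'); b=cv2.resize(c2[184:219,380:425],None,fx=8.8,fy=8.8,interpolation=0)
save('s5.png',np.hstack([a,b]))
E
```

```text
p [ 0.4711 -0.379   0.0277] rot [-180.    -38.99   87.98] t 5.925 F [-0.1 -0.1 -0.1] w 0.035
q [ 66.4  47.2 -23.6  72.4 -10.1  91.2  45.8]
tool axes delta m [ 0.0007 -0.001  -0.0024] units [ 0.02 -0.03 -0.08] zdir [ 0.022  0.629 -0.777]
```

View pics/s5.png

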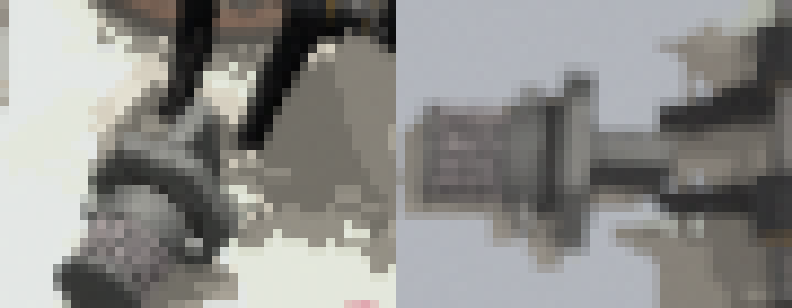

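Request:
carry_out --plan '[{"fingers": 1, "dx": 0, "dy": 0, "dz": 0, "rx": 0, "ry": 0, "rz": 0}, {"fingers": 1, "dx": 0, "dy": 0, "dz": 0, "rx": 0, "ry": 0, "rz": 0}, {"fingers": 1, "dx": 0, "dy": 0, "dz": 0, "rx": 0, "ry": 0, "rz": 0}, {"fingers": 1, "dx": 0, "dy": 0, "dz": 0, "rx": 0, "ry": 0, "rz": 0}]' --force 5

```text
time_s: 6.52
tool_pos: [0.4712, -0.379, 0.0277]
tool_rot: [180.0, -39.0, 88.0]
force: [0.6, -0.4, 1.1]
grip_width: 0.0157
```

```bash
python3 - <<'E'
from h import *
delta([.470,-.380,.030])
c,K,E=cam('scene'); a=cv2.resize(c[145:180,345:390],None,fx=8.8,fy=8.8,interpolation=0)
c2,K2,E2=cam('top'); b=cv2.resize(c2[184:219,380:425],None,fx=8.8,fy=8.8,interpolation=0)
save('s6.png',np.hstack([a,b]))
E
```

```text
p [ 0.4712 -0.379   0.0277] rot [179.99 -39.    87.99] t 6.525 F [ 0.6 -0.4  1.1] w 0.0157
q [ 66.4  47.2 -23.6  72.4 -10.1  91.2  45.8]
tool axes delta m [ 0.0006 -0.0011 -0.0024] units [ 0.02 -0.04 -0.08] zdir [ 0.022  0.629 -0.777]
```

View pics/s6.png

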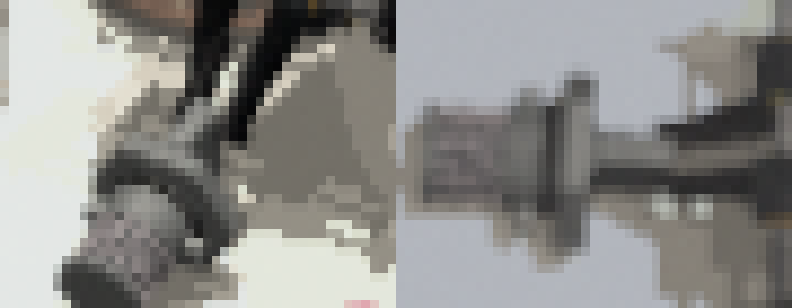

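Request:
carry_out --plan '[{"fingers": 1, "dx": 0, "dy": 0, "dz": 0, "rx": 0, "ry": 0, "rz": 0}, {"fingers": 1, "dx": 0, "dy": 0, "dz": 0, "rx": 0, "ry": 0, "rz": 0}, {"fingers": 1, "dx": 0.2, "dy": 0, "dz": -0.25, "rx": 0, "ry": 0, "rz": 0}, {"fingers": 1, "dx": 0.42, "dy": 0, "dz": -0.52, "rx": 0, "ry": 0, "rz": 0}, {"fingers": 1, "dx": 0.42, "dy": 0, "dz": -0.52, "rx": 0, "ry": 0, "rz": 0}, {"fingers": 1, "dx": 0.42, "dy": 0, "dz": -0.52, "rx": 0, "ry": 0, "rz": 0}, {"fingers": 1, "dx": 0, "dy": 0, "dz": 0, "rx": 0, "ry": 0, "rz": 0}, {"fingers": 1, "dx": 0, "dy": 0, "dz": 0, "rx": 0, "ry": 0, "rz": 0}]' --force 40

```text
time_s: 7.62
tool_pos: [0.4708, -0.3792, 0.0971]
tool_rot: [-180.0, -39.0, 88.0]
force: [-0.6, -0.0, -2.0]
grip_width: 0.0148
```

```bash
python3 - <<'E'
from h import *
delta([.470,-.380,.030])
c,K,E=cam('scene'); a=cv2.resize(c[130:180,340:390],None,fx=8,fy=8,interpolation=2)
c2,K2,E2=cam('top'); b=cv2.resize(c2[175:225,380:430],None,fx=8,fy=8,interpolation=2)
save('s7.png',np.hstack([a,b]))
E
```

```text
p [ 0.4708 -0.3792  0.0971] rot [-179.96  -38.98   87.96] t 7.625 F [-0.6 -0.  -2. ] w 0.0148
q [ 66.6  43.4 -24.3  70.2 -11.4  96.7  43.8]
tool axes delta m [-0.0429 -0.0008  0.0516] units [-1.43 -0.03  1.72] zdir [ 0.022  0.629 -0.777]
```

View pics/s7.png

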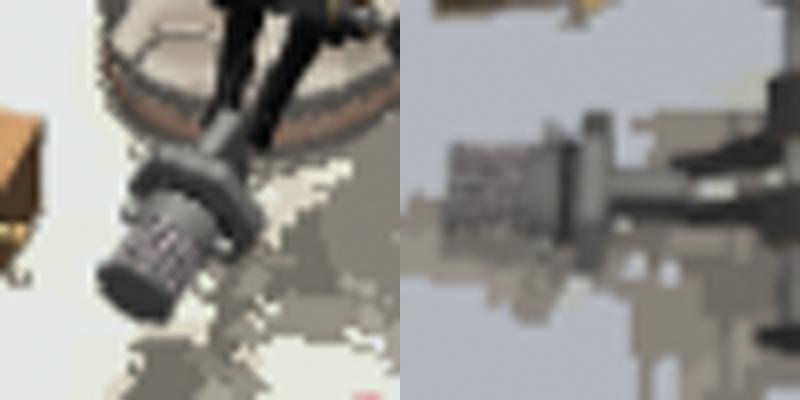

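Request:
carry_out --plan '[{"fingers": 1, "dx": 0.4, "dy": 0, "dz": -0.5, "rx": 0, "ry": 0, "rz": 0}, {"fingers": 1, "dx": 0.2, "dy": 0, "dz": -0.25, "rx": 0, "ry": 0, "rz": 0}, {"fingers": 1, "dx": 0, "dy": 0, "dz": 0, "rx": 0, "ry": -0.6, "rz": 0}, {"fingers": 1, "dx": 0, "dy": 0, "dz": 0, "rx": 0, "ry": -0.9, "rz": 0}, {"fingers": 1, "dx": 0, "dy": 0, "dz": 0, "rx": 0, "ry": -0.9, "rz": 0}, {"fingers": 1, "dx": 0, "dy": 0, "dz": 0, "rx": 0, "ry": -0.9, "rz": 0}, {"fingers": 1, "dx": 0, "dy": 0, "dz": 0, "rx": 0, "ry": -0.9, "rz": 0}, {"fingers": 1, "dx": 0, "dy": 0, "dz": 0, "rx": 0, "ry": 0, "rz": 0}, {"fingers": 1, "dx": 0, "dy": 0, "dz": 0, "rx": 0, "ry": 0, "rz": 0}]'

```text
time_s: 8.85
tool_pos: [0.4708, -0.3802, 0.127]
tool_rot: [180.0, 3.0, 87.9]
force: [-0.5, -0.4, -1.6]
grip_width: 0.0149
```

Request:
carry_out --plan '[{"fingers": 1, "dx": 0, "dy": 0, "dz": 0, "rx": 0, "ry": -0.7, "rz": 0}, {"fingers": 1, "dx": 0, "dy": 0, "dz": 0, "rx": 0, "ry": -0.9, "rz": 0}, {"fingers": 1, "dx": 0, "dy": 0, "dz": 0, "rx": 0, "ry": -0.9, "rz": 0}, {"fingers": 1, "dx": 0, "dy": 0, "dz": 0, "rx": 0, "ry": -0.75, "rz": 0}, {"fingers": 1, "dx": 0, "dy": 0, "dz": 0, "rx": 0, "ry": -0.4, "rz": 0}, {"fingers": 1, "dx": 0, "dy": 0, "dz": 0, "rx": 0, "ry": 0, "rz": 0}, {"fingers": 1, "dx": 0, "dy": 0, "dz": 0, "rx": 0, "ry": 0, "rz": 0}]'

```text
time_s: 9.72
tool_pos: [0.4706, -0.3812, 0.1264]
tool_rot: [180.0, 39.4, 87.7]
force: [-0.4, -0.0, -1.9]
grip_width: 0.0147
```

```bash
python3 - <<'E'
from h import *
delta([.470,-.380,.1])
c,K,E=cam('scene'); a=cv2.resize(c[125:175,335:385],None,fx=8,fy=8,interpolation=2)
c2,K2,E2=cam('top'); b=cv2.resize(c2[175:225,380:430],None,fx=8,fy=8,interpolation=2)
save('s8.png',np.hstack([a,b]))
E
```

```text
p [ 0.4706 -0.3812  0.1264] rot [179.99  39.41  87.75] t 9.725 F [-0.4 -0.  -1.9] w 0.0147
q [ 35.9   9.3 -26.  113.9  50.2  62.5 -18.1]
tool axes delta m [ 0.0176 -0.0007  0.0196] units [ 0.59 -0.02  0.65] zdir [-0.025 -0.634 -0.773]
```

View pics/s8.png

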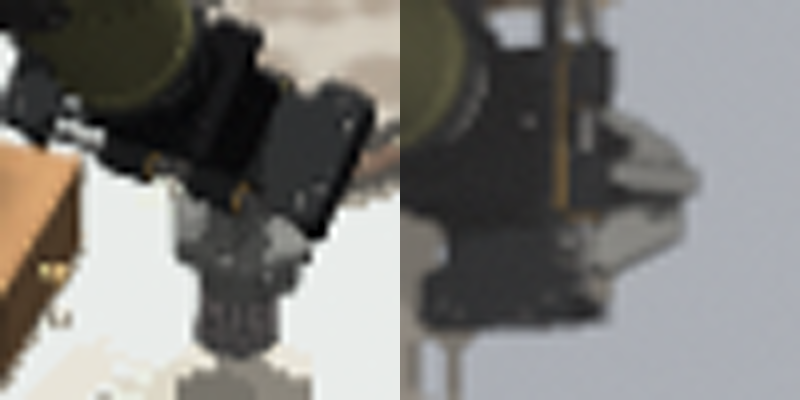

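Request:
carry_out --plan '[{"fingers": 1, "dx": 0.3, "dy": 0, "dz": 0.37, "rx": 0, "ry": 0, "rz": 0}, {"fingers": 1, "dx": 0.3, "dy": 0, "dz": 0.37, "rx": 0, "ry": 0, "rz": 0}, {"fingers": 1, "dx": 0.02, "dy": 0, "dz": 0.03, "rx": 0, "ry": 0, "rz": 0}, {"fingers": 1, "dx": 0, "dy": 0, "dz": 0, "rx": 0, "ry": 0, "rz": 0}, {"fingers": 1, "dx": 0, "dy": 0, "dz": 0, "rx": 0, "ry": 0, "rz": 0}]'

```text
time_s: 10.45
tool_pos: [0.4715, -0.3797, 0.0971]
tool_rot: [180.0, 39.5, 88.0]
force: [-0.0, 0.7, -1.6]
grip_width: 0.0146
```

Request:
carry_out --plan '[{"fingers": 1, "dx": 0.06, "dy": 0, "dz": 0.08, "rx": 0, "ry": 0, "rz": 0}, {"fingers": 1, "dx": 0, "dy": 0, "dz": 0, "rx": 0, "ry": 0, "rz": 0}]'

```text
time_s: 10.7
tool_pos: [0.471, -0.3798, 0.0935]
tool_rot: [-180.0, 39.5, 88.0]
force: [-0.5, 0.5, -1.2]
grip_width: 0.0144
```

Request:
carry_out --plan '[{"fingers": 1, "dx": 0.04, "dy": 0, "dz": 0.05, "rx": 0, "ry": 0, "rz": 0}, {"fingers": 1, "dx": 0, "dy": 0, "dz": 0, "rx": 0, "ry": 0, "rz": 0}]'

```text
time_s: 10.95
tool_pos: [0.471, -0.3798, 0.0915]
tool_rot: [-180.0, 39.5, 88.0]
force: [-1.1, -0.2, -1.6]
grip_width: 0.0149
```

Request:
carry_out --plan '[{"fingers": 1, "dx": 0.04, "dy": 0, "dz": 0.05, "rx": 0, "ry": 0, "rz": 0}, {"fingers": 1, "dx": 0, "dy": 0, "dz": 0, "rx": 0, "ry": 0, "rz": 0}]'

```text
time_s: 11.2
tool_pos: [0.4709, -0.3798, 0.0896]
tool_rot: [-180.0, 39.5, 88.0]
force: [0.2, -0.6, -0.8]
grip_width: 0.0151
```

Request:
carry_out --plan '[{"fingers": 1, "dx": 0.02, "dy": 0, "dz": 0.03, "rx": 0, "ry": 0, "rz": 0}, {"fingers": 1, "dx": 0, "dy": 0, "dz": 0, "rx": 0, "ry": 0, "rz": 0}]'

```text
time_s: 11.45
tool_pos: [0.471, -0.38, 0.0886]
tool_rot: [-180.0, 39.5, 88.0]
force: [-0.1, 1.0, -2.6]
grip_width: 0.0147
```

```bash
python3 - <<'E'
from h import *
delta([.470,-.380,.089])
c,K,E=cam('scene'); a=cv2.resize(c[135:185,335:385],None,fx=12,fy=12,interpolation=2)
save('s9.png',a)
E
```

```text
p [ 0.471  -0.38    0.0886] rot [-179.99   39.5    87.99] t 11.45 F [-0.1  1.  -2.6] w 0.0147
q [ 35.1  12.3 -25.6 115.7  53.5  60.3 -22.8]
tool axes delta m [-0.0003 -0.001  -0.0003] units [-0.01 -0.03 -0.01] zdir [-0.023 -0.636 -0.772]
```

View pics/s9.png

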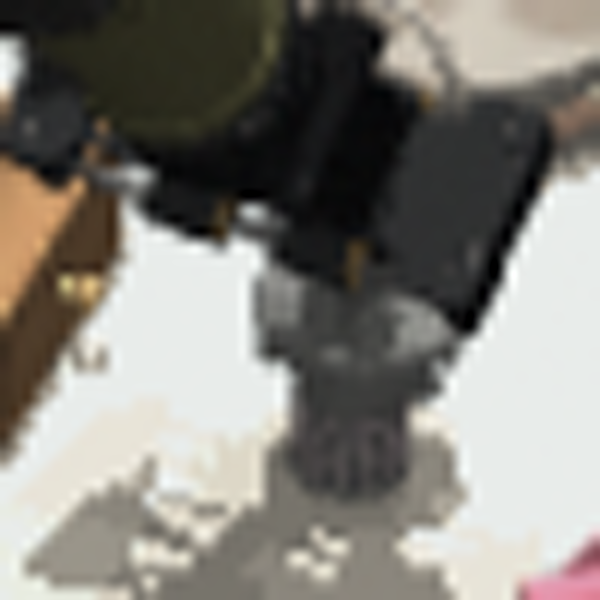

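```bash
python3 - <<'E'
from h import *
d=np.load('scene0.npz')
for z in (0,.005,.01): print(onz(d['K'],d['E'],364,176.3,z).round(4), proj(d['K'],d['E'],[.462,-.344,z]).round(1))
E
```

```text
[ 0.4633 -0.3448  0.    ] [364.2 176.5]
[ 0.4605 -0.3391  0.005 ] [364.2 175.6]
[ 0.4578 -0.3334  0.01  ] [364.2 174.7]
```

Request:
carry_out --plan '[{"fingers": 1, "dx": 0.03, "dy": 0, "dz": 0.03, "rx": 0, "ry": 0, "rz": 0}, {"fingers": 1, "dx": 0, "dy": 0, "dz": 0, "rx": 0, "ry": 0, "rz": 0}, {"fingers": 1, "dx": 0, "dy": 0, "dz": 0, "rx": 0, "ry": 0, "rz": 0}]'

```text
time_s: 11.88
tool_pos: [0.4715, -0.3799, 0.088]
tool_rot: [180.0, 39.5, 88.0]
force: [-0.4, 0.4, 0.2]
grip_width: 0.0144
```

Request:
carry_out --plan '[{"fingers": 1, "dx": 0.03, "dy": 0, "dz": 0.03, "rx": 0, "ry": 0, "rz": 0}, {"fingers": 1, "dx": 0, "dy": 0, "dz": 0, "rx": 0, "ry": 0, "rz": 0}, {"fingers": 1, "dx": 0, "dy": 0, "dz": 0, "rx": 0, "ry": 0, "rz": 0}]'

```text
time_s: 12.25
tool_pos: [0.4723, -0.38, 0.0878]
tool_rot: [179.9, 39.6, 88.0]
force: [-0.4, 2.0, 5.4]
grip_width: 0.015
```

Request:
carry_out --plan '[{"fingers": 0.2, "dx": 0, "dy": 0, "dz": 0, "rx": 0, "ry": 0, "rz": 0}, {"fingers": -1, "dx": 0, "dy": 0, "dz": 0, "rx": 0, "ry": 0, "rz": 0}, {"fingers": -1, "dx": 0, "dy": 0, "dz": 0, "rx": 0, "ry": 0, "rz": 0}, {"fingers": -1, "dx": 0, "dy": 0, "dz": 0, "rx": 0, "ry": 0, "rz": 0}, {"fingers": -1, "dx": 0, "dy": 0, "dz": 0, "rx": 0, "ry": 0, "rz": 0}, {"fingers": -1, "dx": 0, "dy": 0, "dz": 0, "rx": 0, "ry": 0, "rz": 0}, {"fingers": -1, "dx": 0, "dy": 0, "dz": 0, "rx": 0, "ry": 0, "rz": 0}, {"fingers": -1, "dx": 0, "dy": 0, "dz": 0, "rx": 0, "ry": 0, "rz": 0}]'

```text
time_s: 13.25
tool_pos: [0.4711, -0.3797, 0.0862]
tool_rot: [-180.0, 39.5, 88.0]
force: [-0.1, -0.0, -0.1]
grip_width: 0.0838
```

Request:
carry_out --plan '[{"fingers": -1, "dx": 0, "dy": 0, "dz": -0.3, "rx": 0, "ry": 0, "rz": 0}, {"fingers": -1, "dx": 0, "dy": 0, "dz": -0.7, "rx": 0, "ry": 0, "rz": 0}, {"fingers": -1, "dx": 0, "dy": 0, "dz": -0.8, "rx": 0, "ry": 0, "rz": 0}, {"fingers": -1, "dx": 0, "dy": 0, "dz": -0.9, "rx": 0, "ry": 0, "rz": 0}, {"fingers": -1, "dx": 0, "dy": 0, "dz": -0.9, "rx": 0, "ry": 0, "rz": 0}, {"fingers": -1, "dx": 0, "dy": 0, "dz": 0, "rx": 0, "ry": 0, "rz": 0}, {"fingers": -1, "dx": 0, "dy": 0, "dz": 0, "rx": 0, "ry": 0, "rz": 0}]'

```text
time_s: 14.12
tool_pos: [0.4733, -0.3111, 0.1696]
tool_rot: [180.0, 39.5, 88.0]
force: [-0.6, 0.9, -0.9]
grip_width: 0.0873
```

```bash
python3 - <<'E'
from h import *
delta([.470,-.366,.18])
c,K,E=cam('scene'); a=cv2.resize(c[125:185,330:390],None,fx=6.6,fy=6.6,interpolation=2)
c2,K2,E2=cam('top'); b=cv2.resize(c2[170:230,375:435],None,fx=6.6,fy=6.6,interpolation=2)
save('s10.png',np.hstack([a,b]))
E
```

```text
p [ 0.4733 -0.3111  0.1696] rot [180.    39.52  87.98] t 14.125 F [-0.6  0.9 -0.9] w 0.0873
q [ 32.1   5.  -29.7 112.9  45.5  69.9 -18.8]
tool axes delta m [-0.049  -0.0013  0.0269] units [-1.63 -0.04  0.9 ] zdir [-0.022 -0.636 -0.771]
```

View pics/s10.png

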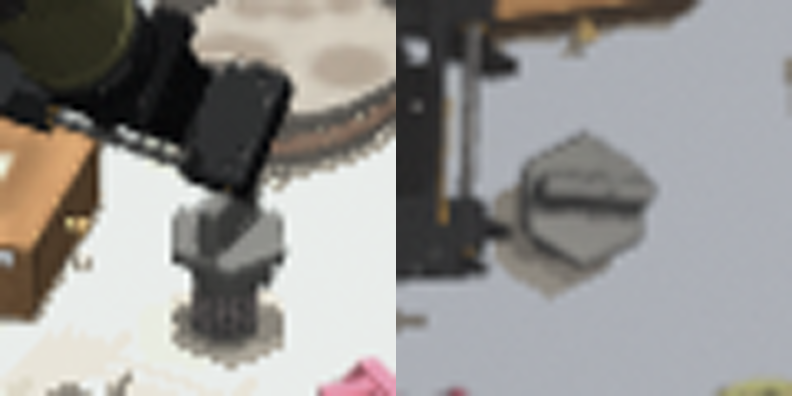

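```bash
python3 - <<'E'
from h import *
c2,K,E=cam('top'); x,y,w,h,k=390,185,30,30,20
g=cv2.resize(c2[y:y+h,x:x+w],None,fx=k,fy=k,interpolation=2)
for i in range(0,30,5):
    cv2.line(g,(int((i+.5)*k),0),(int((i+.5)*k),600),(0,200,0),1);cv2.line(g,(0,int((i+.5)*k)),(600,int((i+.5)*k)),(0,200,0),1)
save('s11.png',g)
hsv=cv2.resize(cv2.cvtColor(c2[y:y+h,x:x+w],cv2.COLOR_RGB2GRAY),None,fx=8,fy=8,interpolation=2)
print(onz(K,E,403.5,199.5,.078))
E
```

```text
[ 0.47239815 -0.36441066  0.078     ]
```

View pics/s11.png

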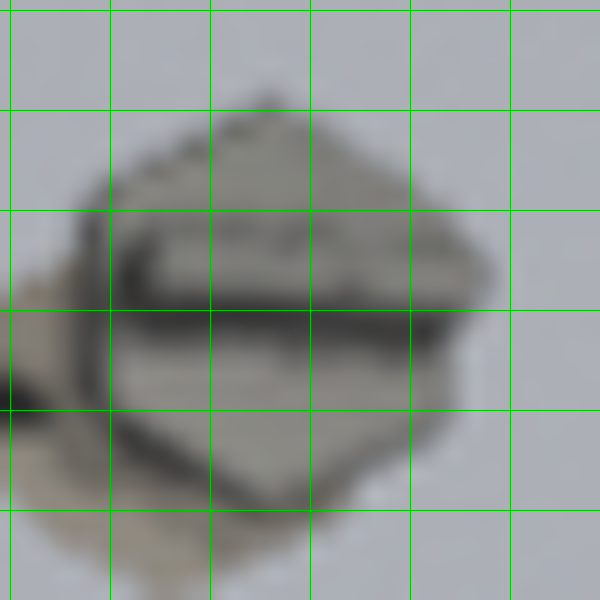

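```bash
python3 - <<'E'
from h import *
d=np.load('top0.npz');K,E=d['K'],d['E']
print(onz(K,E,403.5,199.25,.078),onz(K,E,405.5,197.6,.116))
a=onz(K,E,397,199.4,.116);b=onz(K,E,412,200.4,.116);print(a,b,np.degrees(np.arctan2(b[1]-a[1],b[0]-a[0])))
print(onz(K,E,403,189.25,.078),onz(K,E,403.3,209.3,.078))
E
```

```text
[ 0.47343561 -0.36441026  0.078     ] [ 0.47227239 -0.36393586  0.116     ]
[ 0.46344652 -0.33036224  0.116     ] [ 0.46212029 -0.38957921  0.116     ] -91.28298445317199
[ 0.51507562 -0.36235686  0.078     ] [ 0.4319158  -0.36362003  0.078     ]
```

Request:
carry_out --plan '[{"fingers": -1, "dx": 0, "dy": 0, "dz": -0.3, "rx": 0, "ry": 0.7, "rz": 0}, {"fingers": -1, "dx": 0, "dy": 0, "dz": 0, "rx": 0, "ry": 0.9, "rz": 0}, {"fingers": -1, "dx": 0, "dy": 0, "dz": 0, "rx": 0, "ry": 0.9, "rz": 0}, {"fingers": -1, "dx": 0, "dy": 0, "dz": 0, "rx": 0, "ry": 0.9, "rz": 0}, {"fingers": -1, "dx": 0, "dy": 0, "dz": 0, "rx": 0, "ry": 0.55, "rz": 0}, {"fingers": -1, "dx": 0, "dy": 0, "dz": 0, "rx": 0, "ry": 0, "rz": 0}, {"fingers": -1, "dx": -0.6, "dy": 0, "dz": 0, "rx": 0, "ry": 0, "rz": 0}, {"fingers": -1, "dx": -0.6, "dy": 0, "dz": 0, "rx": 0, "ry": 0, "rz": 0}, {"fingers": -1, "dx": -0.6, "dy": 0, "dz": 0, "rx": 0, "ry": 0, "rz": 0}, {"fingers": -1, "dx": 0, "dy": 0, "dz": 0, "rx": 0, "ry": 0, "rz": 0}, {"fingers": -1, "dx": 0, "dy": 0, "dz": 0, "rx": 0, "ry": 0, "rz": 0}]'

```text
time_s: 15.65
tool_pos: [0.472, -0.3587, 0.1764]
tool_rot: [-180.0, -0.0, 88.0]
force: [0.3, 0.6, 0.5]
grip_width: 0.0869
```

```bash
python3 - <<'E'
from h import *
delta([.471,-.3655,.085])
E
```

```text
p [ 0.472  -0.3587  0.1764] rot [-1.800e+02 -3.000e-02  8.801e+01] t 15.65 F [0.3 0.6 0.5] w 0.0869
q [ 50.5  12.8 -18.4  92.1   4.1  75.8  29.5]
tool axes delta m [-0.0068 -0.0008  0.0914] units [-0.23 -0.03  3.05] zdir [-0.     0.001 -1.   ]
```

Request:
carry_out --plan '[{"fingers": -1, "dx": -0.23, "dy": 0, "dz": 0.6, "rx": 0, "ry": 0, "rz": 0}, {"fingers": -1, "dx": 0, "dy": -0.03, "dz": 0.8, "rx": 0, "ry": 0, "rz": 0}, {"fingers": -1, "dx": 0, "dy": 0, "dz": 0.8, "rx": 0, "ry": 0, "rz": 0}, {"fingers": -1, "dx": 0, "dy": 0, "dz": 0.6, "rx": 0, "ry": 0, "rz": 0}, {"fingers": -1, "dx": 0, "dy": 0, "dz": 0.2, "rx": 0, "ry": 0, "rz": 0}, {"fingers": -1, "dx": 0, "dy": 0, "dz": 0, "rx": 0, "ry": 0, "rz": 0}, {"fingers": -1, "dx": 0, "dy": 0, "dz": 0, "rx": 0, "ry": 0, "rz": 0}]'

```text
time_s: 16.52
tool_pos: [0.4713, -0.3666, 0.0874]
tool_rot: [179.9, 0.1, 88.0]
force: [-0.5, -0.8, 0.2]
grip_width: 0.0868
```

Request:
carry_out --plan '[{"fingers": 1, "dx": 0, "dy": 0, "dz": 0, "rx": 0, "ry": 0, "rz": 0}, {"fingers": 1, "dx": 0, "dy": 0, "dz": 0, "rx": 0, "ry": 0, "rz": 0}, {"fingers": 1, "dx": 0, "dy": 0, "dz": 0, "rx": 0, "ry": 0, "rz": 0}, {"fingers": 1, "dx": 0, "dy": 0, "dz": 0, "rx": 0, "ry": 0, "rz": 0}, {"fingers": 1, "dx": 0, "dy": 0, "dz": 0, "rx": 0, "ry": 0, "rz": 0}, {"fingers": 1, "dx": 0, "dy": 0, "dz": 0, "rx": 0, "ry": 0, "rz": 0}, {"fingers": 1, "dx": 0, "dy": 0, "dz": 0, "rx": 0, "ry": 0, "rz": 0}, {"fingers": 1, "dx": 0, "dy": 0, "dz": 0, "rx": 0, "ry": 0, "rz": 0}, {"fingers": 1, "dx": 0, "dy": 0, "dz": 0, "rx": 0, "ry": 0, "rz": 0}, {"fingers": 1, "dx": 0, "dy": 0, "dz": 0, "rx": 0, "ry": 0, "rz": 0}]' --force 5

```text
time_s: 17.77
tool_pos: [0.4707, -0.3662, 0.0864]
tool_rot: [-180.0, 0.0, 88.0]
force: [-1.0, 0.3, -0.4]
grip_width: 0.0016
```

```bash
python3 - <<'E'
from h import *
delta([.471,-.366,.085])
c,K,E=cam('scene'); a=cv2.resize(c[125:185,330:390],None,fx=6.6,fy=6.6,interpolation=2)
c2,K2,E2=cam('top'); b=cv2.resize(c2[170:230,375:435],None,fx=6.6,fy=6.6,interpolation=2)
save('s12.png',np.hstack([a,b]))
E
```

```text
p [ 0.4707 -0.3662  0.0864] rot [-1.800e+02  1.000e-02  8.798e+01] t 17.775 F [-1.   0.3 -0.4] w 0.0016
q [ 50.5  16.9 -17.9  97.8   5.6  66.2  29. ]
tool axes delta m [0.0002 0.0003 0.0014] units [0.01 0.01 0.05] zdir [-0. -0. -1.]
```

View pics/s12.png

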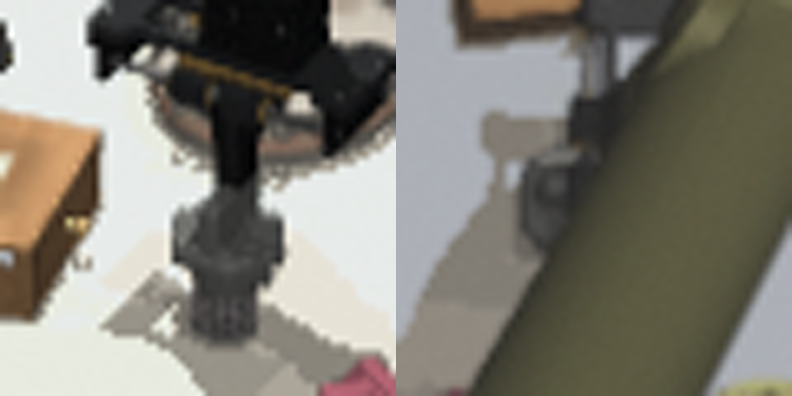

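```bash
python3 - <<'E'
from h import *
c,K,E=cam('scene'); x,y,w,h,k=348,135,36,36,16
g=cv2.resize(c[y:y+h,x:x+w],None,fx=k,fy=k,interpolation=0)
g=cv2.convertScaleAbs(g,alpha=1.8)
save('s13.png',g)
for z in (.0864,.11,.12,.13): print(z,(proj(K,E,[.4707,-.3662,z])-[x,y]+.5)*k)
print('bar ends',(proj(K,E,[.471,-.365-.034,.116])-[x,y]+.5)*k,(proj(K,E,[.471,-.365+.034,.116])-[x,y]+.5)*k)
E
```

```text
0.0864 [286.29348945 372.89013699]
0.11 [289.49449147 303.28235696]
0.12 [290.86433928 273.49416441]
0.13 [292.2423214  243.52908602]
bar ends [343.24598796 224.2336563 ] [230.31551185 351.76734663]
```

View pics/s13.png

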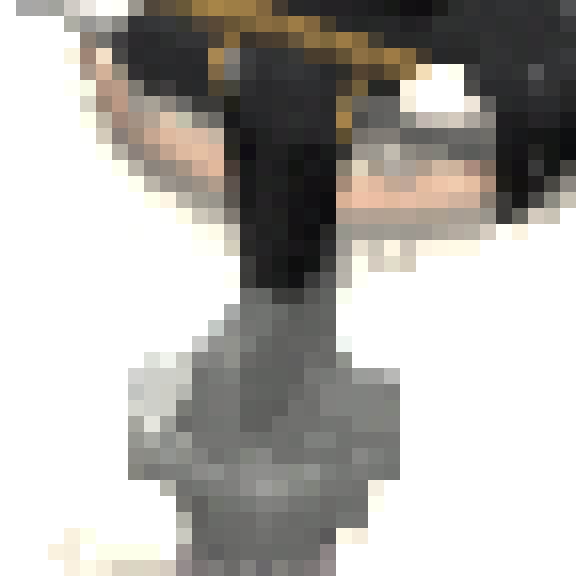

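Request:
carry_out --plan '[{"fingers": -1, "dx": 0, "dy": 0, "dz": 0, "rx": 0, "ry": 0, "rz": 0}, {"fingers": -1, "dx": 0, "dy": 0, "dz": 0, "rx": 0, "ry": 0, "rz": 0}, {"fingers": -1, "dx": 0, "dy": 0, "dz": 0, "rx": 0, "ry": 0, "rz": 0}, {"fingers": -1, "dx": 0, "dy": 0, "dz": 0, "rx": 0, "ry": 0, "rz": 0}, {"fingers": -1, "dx": 0, "dy": 0, "dz": 0, "rx": 0, "ry": 0, "rz": 0}, {"fingers": -1, "dx": 0, "dy": 0, "dz": 0, "rx": 0, "ry": 0, "rz": 0}]'

```text
time_s: 18.68
tool_pos: [0.4707, -0.3662, 0.0865]
tool_rot: [180.0, 0.0, 88.0]
force: [-0.6, 0.7, -0.5]
grip_width: 0.0527
```

Request:
carry_out --plan '[{"fingers": -1, "dx": 0, "dy": 0, "dz": 0.3, "rx": 0, "ry": 0, "rz": 0}, {"fingers": -1, "dx": 0, "dy": 0, "dz": 0.3, "rx": 0, "ry": 0, "rz": 0}, {"fingers": -1, "dx": 0, "dy": 0, "dz": 0.28, "rx": 0, "ry": 0, "rz": 0}, {"fingers": -1, "dx": 0, "dy": 0, "dz": 0, "rx": 0, "ry": 0, "rz": 0}, {"fingers": -1, "dx": 0, "dy": 0, "dz": 0, "rx": 0, "ry": 0, "rz": 0}]'

```text
time_s: 19.3
tool_pos: [0.4708, -0.3663, 0.0601]
tool_rot: [180.0, 0.0, 88.0]
force: [-0.2, -0.0, 0.0]
grip_width: 0.0864
```

```bash
python3 - <<'E'
from h import *
delta([.471,-.366,.059])
c,K,E=cam('scene'); x,y,w,h,k=340,125,50,50,12
g=cv2.resize(c[y:y+h,x:x+w],None,fx=k,fy=k,interpolation=0)
g=cv2.convertScaleAbs(g,alpha=1.6)
save('s14.png',g)
E
```

```text
p [ 0.4708 -0.3663  0.0601] rot [1.7999e+02 1.0000e-02 8.7980e+01] t 19.3 F [-0.2 -0.   0. ] w 0.0864
q [ 50.3  18.3 -17.8  99.2   6.2  63.4  28.6]
tool axes delta m [0.0003 0.0002 0.0011] units [0.01 0.01 0.04] zdir [ 0. -0. -1.]
```

View pics/s14.png

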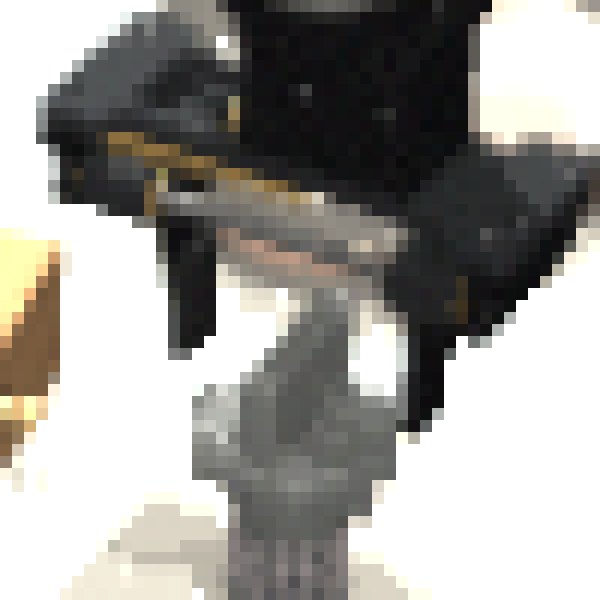

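Request:
carry_out --plan '[{"fingers": 1, "dx": 0, "dy": 0, "dz": 0, "rx": 0, "ry": 0, "rz": 0}, {"fingers": 1, "dx": 0, "dy": 0, "dz": 0, "rx": 0, "ry": 0, "rz": 0}, {"fingers": 1, "dx": 0, "dy": 0, "dz": 0, "rx": 0, "ry": 0, "rz": 0}, {"fingers": 1, "dx": 0, "dy": 0, "dz": 0, "rx": 0, "ry": 0, "rz": 0}, {"fingers": 1, "dx": 0, "dy": 0, "dz": 0, "rx": 0, "ry": 0, "rz": 0}, {"fingers": 1, "dx": 0, "dy": 0, "dz": 0, "rx": 0, "ry": 0, "rz": 0}, {"fingers": 1, "dx": 0, "dy": 0, "dz": 0, "rx": 0, "ry": 0, "rz": 0}, {"fingers": 1, "dx": 0, "dy": 0, "dz": 0, "rx": 0, "ry": 0, "rz": 0}, {"fingers": 1, "dx": 0, "dy": 0, "dz": 0, "rx": 0, "ry": 0, "rz": 0}]' --force 5

```text
time_s: 20.48
tool_pos: [0.4706, -0.3661, 0.0599]
tool_rot: [-180.0, -0.0, 88.0]
force: [0.1, -0.5, -0.5]
grip_width: 0.0163
```

Request:
carry_out --plan '[{"fingers": 1, "dx": 0, "dy": 0, "dz": 0, "rx": 0, "ry": 0, "rz": 0}, {"fingers": 1, "dx": 0, "dy": 0, "dz": 0, "rx": 0, "ry": 0, "rz": 0}, {"fingers": 1, "dx": 0, "dy": 0, "dz": -0.2, "rx": 0, "ry": 0, "rz": 0}, {"fingers": 1, "dx": 0, "dy": 0, "dz": -0.6, "rx": 0, "ry": 0, "rz": 0}, {"fingers": 1, "dx": 0, "dy": 0, "dz": -0.6, "rx": 0, "ry": 0, "rz": 0}, {"fingers": 1, "dx": 0, "dy": 0, "dz": 0, "rx": 0, "ry": 0, "rz": 0}, {"fingers": 1, "dx": 0, "dy": 0, "dz": 0, "rx": 0, "ry": 0, "rz": 0}]' --force 40

```text
time_s: 21.35
tool_pos: [0.4705, -0.3662, 0.1022]
tool_rot: [-180.0, 0.0, 88.0]
force: [-0.8, -0.9, -1.7]
grip_width: 0.0157
```

```bash
python3 - <<'E'
from h import *
delta([.471,-.366,.059])
c,K,E=cam('scene'); x,y,w,h,k=340,125,50,50,12
g=cv2.resize(c[y:y+h,x:x+w],None,fx=k,fy=k,interpolation=0)
g=cv2.convertScaleAbs(g,alpha=1.6)
save('s15.png',g)
E
```

```text
p [ 0.4705 -0.3662  0.1022] rot [-1.800e+02  2.000e-02  8.798e+01] t 21.35 F [-0.8 -0.9 -1.7] w 0.0157
q [ 50.6  16.1 -18.   96.8   5.3  67.9  29.3]
tool axes delta m [0.0002 0.0005 0.0432] units [0.01 0.02 1.44] zdir [-0. -0. -1.]
```

View pics/s15.png

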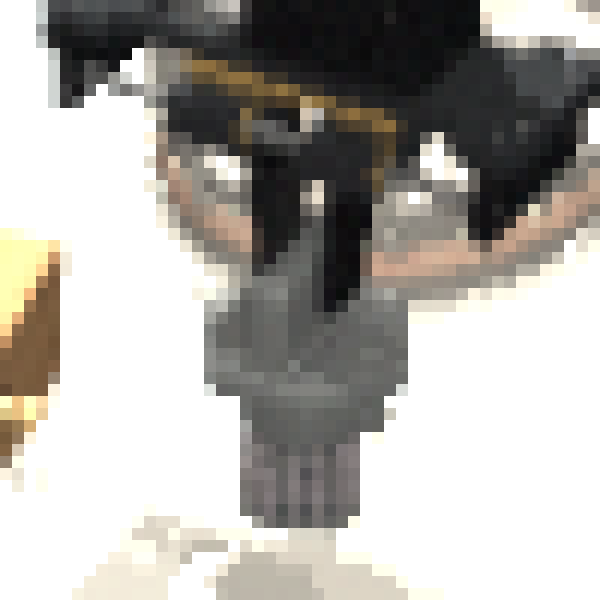

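```bash
python3 - <<'E'
from h import *
print('spout tip',tri((333,181),(322,184)),'head',tri((333,176),(320,161)),'other',tri((335,133),(281,162)))
print('soap',tri((357,149),(305,155)))
E
```

```text
spout tip (array([ 0.5225, -0.075 ,  0.1251]), np.float64(0.0044)) head (array([ 0.5173, -0.0687,  0.2441]), np.float64(0.0095)) other (array([ 0.7125, -0.073 ,  0.166 ]), np.float64(0.0033))
soap (array([ 0.6502, -0.1615,  0.1671]), np.float64(0.0051))
```

Request:
carry_out --plan '[{"fingers": 1, "dx": 0, "dy": 0, "dz": -0.8, "rx": 0, "ry": 0, "rz": 0}, {"fingers": 1, "dx": 0, "dy": 0, "dz": -0.95, "rx": 0, "ry": 0, "rz": 0}, {"fingers": 1, "dx": 0, "dy": 0, "dz": -0.95, "rx": 0, "ry": 0, "rz": 0}, {"fingers": 1, "dx": 0, "dy": 0, "dz": -0.95, "rx": 0, "ry": 0, "rz": 0}, {"fingers": 1, "dx": 0, "dy": 0, "dz": -0.95, "rx": 0, "ry": 0, "rz": 0}, {"fingers": 1, "dx": 0.5, "dy": -0.2, "dz": 0, "rx": 0, "ry": 0, "rz": 0}, {"fingers": 1, "dx": 1, "dy": -0.2, "dz": 0, "rx": 0, "ry": 0, "rz": 0}, {"fingers": 1, "dx": 1, "dy": -0.2, "dz": 0, "rx": 0, "ry": 0, "rz": 0}, {"fingers": 1, "dx": 1, "dy": -0.2, "dz": 0, "rx": 0, "ry": 0, "rz": 0}, {"fingers": 1, "dx": 1, "dy": -0.2, "dz": 0, "rx": 0, "ry": 0, "rz": 0}, {"fingers": 1, "dx": 1, "dy": -0.2, "dz": 0, "rx": 0, "ry": 0, "rz": 0}]'

```text
time_s: 22.78
tool_pos: [0.4388, -0.1975, 0.2377]
tool_rot: [-179.8, -0.1, 88.0]
force: [-0.4, 0.2, -1.5]
grip_width: 0.0158
```

Request:
carry_out --plan '[{"fingers": 1, "dx": 0, "dy": 0, "dz": 0, "rx": 0, "ry": 0, "rz": -0.7}, {"fingers": 1, "dx": 0, "dy": 0, "dz": 0, "rx": 0, "ry": 0, "rz": -1}, {"fingers": 1, "dx": 0, "dy": 0, "dz": 0, "rx": 0, "ry": 0, "rz": -1}, {"fingers": 1, "dx": 0, "dy": 0, "dz": 0, "rx": 0, "ry": 0, "rz": -1}, {"fingers": 1, "dx": 0, "dy": 0, "dz": 0, "rx": 0, "ry": 0, "rz": -1}, {"fingers": 1, "dx": 0, "dy": 0, "dz": 0, "rx": 0, "ry": 0, "rz": -1}, {"fingers": 1, "dx": 0, "dy": 0, "dz": 0, "rx": 0, "ry": 0, "rz": -1}, {"fingers": 1, "dx": 0, "dy": 0, "dz": 0, "rx": 0, "ry": 0, "rz": -1}, {"fingers": 1, "dx": 0, "dy": 0, "dz": 0, "rx": 0, "ry": 0, "rz": -1}, {"fingers": 1, "dx": 0, "dy": 0, "dz": 0, "rx": 0, "ry": 0, "rz": -0.5}, {"fingers": 1, "dx": 0, "dy": 0, "dz": 0, "rx": 0, "ry": 0, "rz": 0}]'

```text
time_s: 24.15
tool_pos: [0.4392, -0.1988, 0.2381]
tool_rot: [179.9, -0.2, 180.0]
force: [0.2, 0.3, -1.7]
grip_width: 0.0156
```

```bash
python3 - <<'E'
from h import *
delta([.44,.2,.24])
E
```

```text
p [ 0.4392 -0.1988  0.2381] rot [ 1.7993e+02 -1.6000e-01  1.7996e+02] t 24.15 F [ 0.2  0.3 -1.7] w 0.0156
q [ 43.9  -2.5 -21.9 100.8  -0.9  81.7 112.2]
tool axes delta m [-0.0006  0.3988 -0.0014] units [-0.02 13.29 -0.05] zdir [-0.003  0.001 -1.   ]
```

Request:
carry_out --plan '[{"fingers": 1, "dx": 0, "dy": 0.5, "dz": 0, "rx": 0, "ry": 0, "rz": 0}, {"fingers": 1, "dx": 0, "dy": 1, "dz": 0, "rx": 0, "ry": 0, "rz": 0}, {"fingers": 1, "dx": 0, "dy": 1, "dz": 0, "rx": 0, "ry": 0, "rz": 0}, {"fingers": 1, "dx": 0, "dy": 1, "dz": 0, "rx": 0, "ry": 0, "rz": 0}, {"fingers": 1, "dx": 0, "dy": 1, "dz": 0, "rx": 0, "ry": 0, "rz": 0}, {"fingers": 1, "dx": 0, "dy": 1, "dz": 0, "rx": 0, "ry": 0, "rz": 0}, {"fingers": 1, "dx": 0, "dy": 1, "dz": 0, "rx": 0, "ry": 0, "rz": 0}, {"fingers": 1, "dx": 0, "dy": 1, "dz": 0, "rx": 0, "ry": 0, "rz": 0}, {"fingers": 1, "dx": 0, "dy": 1, "dz": 0, "rx": 0, "ry": 0, "rz": 0}, {"fingers": 1, "dx": 0, "dy": 1, "dz": 0, "rx": 0, "ry": 0, "rz": 0}, {"fingers": 1, "dx": 0, "dy": 1, "dz": 0, "rx": 0, "ry": 0, "rz": 0}, {"fingers": 1, "dx": 0, "dy": 1, "dz": 0, "rx": 0, "ry": 0, "rz": 0}]'

```text
time_s: 25.65
tool_pos: [0.4394, 0.1471, 0.2396]
tool_rot: [-180.0, -0.0, 180.0]
force: [1.3, 0.6, -2.0]
grip_width: 0.0157
```

```bash
python3 - <<'E'
from h import *
delta([.464,.321,.22])
E
```

```text
p [0.4394 0.1471 0.2396] rot [-1.7997e+02 -2.0000e-02  1.7998e+02] t 25.65 F [ 1.3  0.6 -2. ] w 0.0157
q [ 28.1  -5.8 -45.9 102.3  -4.2  81.8  72.9]
tool axes delta m [-0.0246  0.1739  0.0195] units [-0.82  5.8   0.65] zdir [-0.    -0.001 -1.   ]
```

Request:
carry_out --plan '[{"fingers": 1, "dx": -0.14, "dy": 0.9, "dz": 0, "rx": 0, "ry": 0, "rz": 0}, {"fingers": 1, "dx": -0.14, "dy": 0.98, "dz": 0, "rx": 0, "ry": 0, "rz": 0}, {"fingers": 1, "dx": -0.14, "dy": 0.98, "dz": 0, "rx": 0, "ry": 0, "rz": 0}, {"fingers": 1, "dx": -0.14, "dy": 0.98, "dz": 0, "rx": 0, "ry": 0, "rz": 0}, {"fingers": 1, "dx": -0.14, "dy": 0.98, "dz": 0, "rx": 0, "ry": 0, "rz": 0}, {"fingers": 1, "dx": -0.12, "dy": 0.98, "dz": 0, "rx": 0, "ry": 0, "rz": 0}, {"fingers": 1, "dx": 0, "dy": 0, "dz": 0, "rx": 0, "ry": 0, "rz": -0.85}, {"fingers": 1, "dx": 0, "dy": 0, "dz": 0, "rx": 0, "ry": 0, "rz": -0.85}, {"fingers": 1, "dx": 0, "dy": 0, "dz": 0, "rx": 0, "ry": 0, "rz": -0.75}, {"fingers": 1, "dx": 0, "dy": 0, "dz": 0, "rx": 0, "ry": 0, "rz": 0}, {"fingers": 1, "dx": 0, "dy": 0, "dz": 0, "rx": 0, "ry": 0, "rz": 0}]'

```text
time_s: 27.02
tool_pos: [0.4646, 0.3192, 0.2398]
tool_rot: [-180.0, -0.0, -155.6]
force: [0.9, -0.8, -1.7]
grip_width: 0.0156
```

```bash
python3 - <<'E'
from h import *
delta([.464,.321,.18])
c,K,E=cam('scene'); a=cv2.resize(c[200:300,230:330],None,fx=4,fy=4,interpolation=2)
c2,K2,E2=cam('top'); b=cv2.resize(c2[150:250,190:290],None,fx=4,fy=4,interpolation=2)
save('s16.png',np.hstack([a,b]))
E
```

```text
p [0.4646 0.3192 0.2398] rot [-1.7998e+02 -2.0000e-02 -1.5564e+02] t 27.025 F [ 0.9 -0.8 -1.7] w 0.0156
q [ 14.6  14.2 -60.6  89.5  12.5  83.6  67.7]
tool axes delta m [-0.0002  0.0019  0.0598] units [-0.01  0.06  1.99] zdir [-0. -0. -1.]
```

View pics/s16.png

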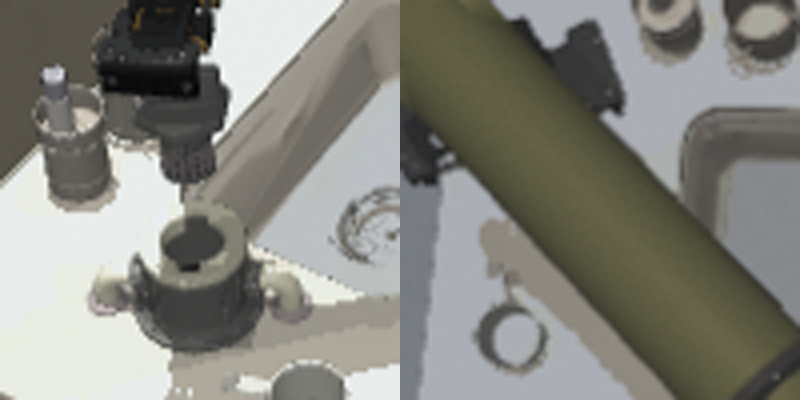

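```bash
python3 - <<'E'
from h import *
o,p,R=pose();c,K,E=cam('scene'); x,y,w,h,k=255,215,40,65,9
g=cv2.resize(c[y:y+h,x:x+w],None,fx=k,fy=k,interpolation=2); g=cv2.convertScaleAbs(g,alpha=1.3)
def circ(cx,cy,z,r): 
    return np.array([(proj(K,E,[cx+r*np.cos(a),cy+r*np.sin(a),z])-[x,y]+.5)*k for a in np.linspace(0,2*np.pi,90)])
cols={'f':(255,0,0),'t':(0,160,255)}
g2=g.copy()
for z,r in ((.180,.024),(.185,.024)): cv2.polylines(g2,[circ(p[0],p[1],z,r).astype(int)],True,(255,0,0))
for r in (.029,.048): cv2.polylines(g2,[circ(.4645,.3225,.086,r).astype(int)],True,(0,160,255))
save('s17.png',np.hstack([g,g2]))
E
```

```text
(no output)
```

View pics/s17.png

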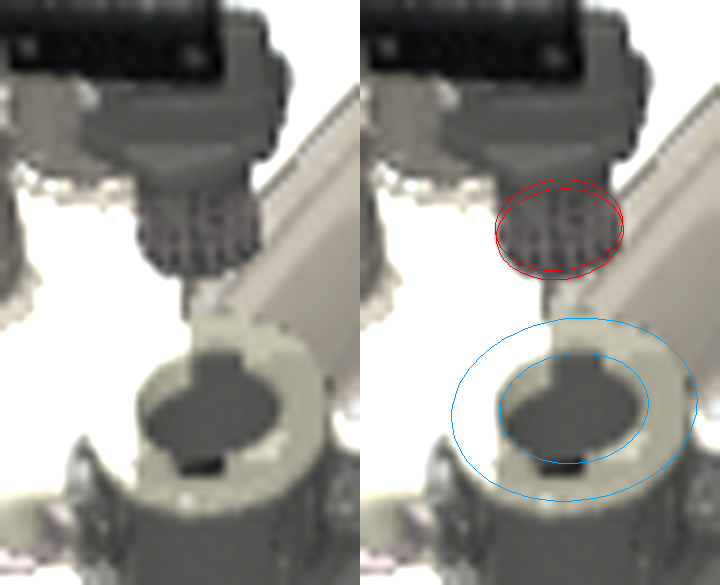

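```bash
python3 - <<'E'
from h import *
s=np.load('scene0.npz');t=np.load('top0.npz')
out=[]
for d,(x,y,w,h),k in ((s,(258,242,44,44),9),(t,(217,176,44,44),9)):
    K,E=d['K'],d['E']
    g=cv2.resize(d['c'][y:y+h,x:x+w],None,fx=k,fy=k,interpolation=2)
    g=cv2.convertScaleAbs(g,alpha=.9)
    g2=g.copy()
    for cx,cy,col in ((.4655,.3242,(255,0,0)),(.463,.319,(0,0,255))):
      for r in (.029,.048): cv2.polylines(g2,[np.array([(proj(K,E,[cx+r*np.cos(a),cy+r*np.sin(a),.086])-[x,y]+.5)*k for a in np.linspace(0,6.28,90)]).astype(int)],True,col)
    out.append(np.hstack([g,g2]))
save('s18a.png',out[0]);save('s18b.png',out[1])
E
```

```text
(no output)
```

View pics/s18a.png

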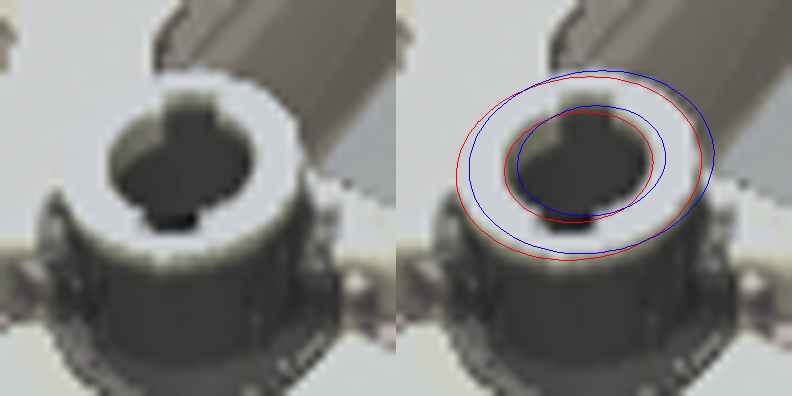

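View pics/s18b.png

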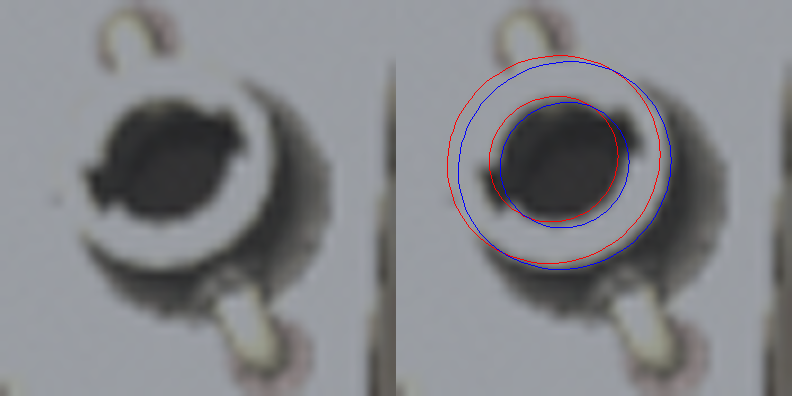

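Request:
carry_out --plan '[{"fingers": 1, "dx": -0.09, "dy": 0.13, "dz": 0.5, "rx": 0, "ry": 0, "rz": 0}, {"fingers": 1, "dx": 0, "dy": 0, "dz": 0.8, "rx": 0, "ry": 0, "rz": 0}, {"fingers": 1, "dx": 0, "dy": 0, "dz": 0.8, "rx": 0, "ry": 0, "rz": 0}, {"fingers": 1, "dx": 0, "dy": 0, "dz": 0.6, "rx": 0, "ry": 0, "rz": 0}, {"fingers": 1, "dx": 0, "dy": 0, "dz": 0.2, "rx": 0, "ry": 0, "rz": 0}, {"fingers": 1, "dx": 0, "dy": 0, "dz": 0, "rx": 0, "ry": 0, "rz": 0}, {"fingers": 1, "dx": 0, "dy": 0, "dz": 0, "rx": 0, "ry": 0, "rz": 0}]'

```text
time_s: 28.05
tool_pos: [0.4666, 0.3242, 0.1538]
tool_rot: [180.0, 0.1, -155.5]
force: [-0.2, 1.1, -1.4]
grip_width: 0.0157
```

```bash
python3 - <<'E'
from h import *
delta([.4655,.324,.15])
c,K,E=cam('scene'); x,y,w,h,k=250,220,60,60,9
g=cv2.resize(c[y:y+h,x:x+w],None,fx=k,fy=k,interpolation=2); g=cv2.convertScaleAbs(g,alpha=1.3)
save('s19.png',g)
E
```

```text
p [0.4666 0.3242 0.1538] rot [ 1.7999e+02  8.0000e-02 -1.5552e+02] t 28.05 F [-0.2  1.1 -1.4] w 0.0157
q [ 12.5  18.1 -59.2  96.3  16.1  74.7  64.7]
tool axes delta m [0.001  0.0003 0.0038] units [0.03 0.01 0.13] zdir [ 0.001  0.001 -1.   ]
```

View pics/s19.png

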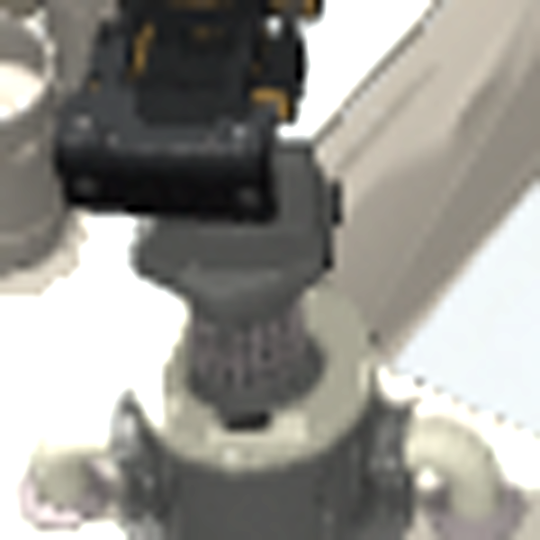

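Request:
carry_out --plan '[{"fingers": 1, "dx": 0, "dy": 0, "dz": 0.35, "rx": 0, "ry": 0, "rz": 0}, {"fingers": 1, "dx": 0, "dy": 0, "dz": 0.35, "rx": 0, "ry": 0, "rz": 0}, {"fingers": 1, "dx": 0, "dy": 0, "dz": 0, "rx": 0, "ry": 0, "rz": 0}]'

```text
time_s: 28.48
tool_pos: [0.4653, 0.3229, 0.1306]
tool_rot: [-180.0, -0.1, -155.5]
force: [-0.2, -1.4, -2.5]
grip_width: 0.016
```

Request:
carry_out --plan '[{"fingers": 1, "dx": 0, "dy": 0, "dz": 0.35, "rx": 0, "ry": 0, "rz": 0}, {"fingers": 1, "dx": 0, "dy": 0, "dz": 0.35, "rx": 0, "ry": 0, "rz": 0}, {"fingers": 1, "dx": 0, "dy": 0, "dz": 0, "rx": 0, "ry": 0, "rz": 0}]'

```text
time_s: 28.85
tool_pos: [0.4654, 0.323, 0.1097]
tool_rot: [-180.0, -0.1, -155.5]
force: [-0.6, -0.1, -1.5]
grip_width: 0.0157
```

```bash
python3 - <<'E'
from h import *
delta([.4655,.324,.09])
c,K,E=cam('scene'); x,y,w,h,k=250,220,60,60,9
g=cv2.resize(c[y:y+h,x:x+w],None,fx=k,fy=k,interpolation=2); g=cv2.convertScaleAbs(g,alpha=1.3)
save('s20.png',g)
E
```

```text
p [0.4654 0.323  0.1097] rot [-1.7999e+02 -1.3000e-01 -1.5551e+02] t 28.85 F [-0.6 -0.1 -1.5] w 0.0157
q [ 11.2  20.4 -58.   99.4  18.3  70.5  63.1]
tool axes delta m [-0.0005  0.0008  0.0197] units [-0.02  0.03  0.66] zdir [-0.002 -0.001 -1.   ]
```

View pics/s20.png

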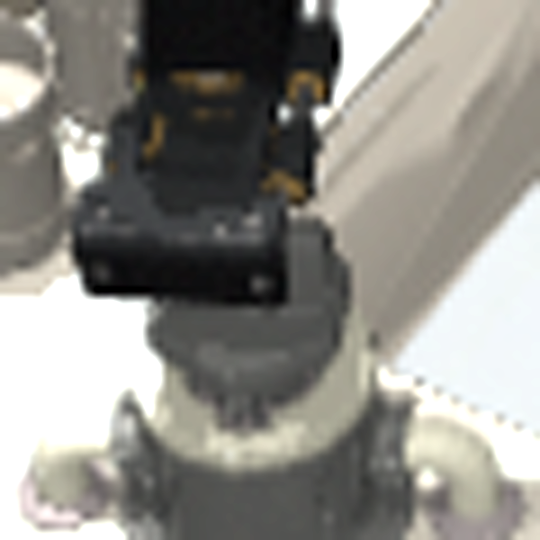

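Request:
carry_out --plan '[{"fingers": 1, "dx": 0, "dy": 0.03, "dz": 0.15, "rx": 0, "ry": 0, "rz": 0}, {"fingers": 1, "dx": 0, "dy": 0, "dz": 0.1, "rx": 0, "ry": 0, "rz": 0}, {"fingers": 1, "dx": 0, "dy": 0, "dz": 0, "rx": 0, "ry": 0, "rz": 0}]'

```text
time_s: 29.28
tool_pos: [0.4656, 0.3244, 0.1033]
tool_rot: [-180.0, -0.0, -155.5]
force: [0.5, 0.2, -1.6]
grip_width: 0.0156
```

Request:
carry_out --plan '[{"fingers": 1, "dx": 0, "dy": 0, "dz": 0.1, "rx": 0, "ry": 0, "rz": 0}, {"fingers": 1, "dx": 0, "dy": 0, "dz": 0, "rx": 0, "ry": 0, "rz": 0}]'

```text
time_s: 29.52
tool_pos: [0.4662, 0.3247, 0.1017]
tool_rot: [-180.0, 0.1, -155.5]
force: [-1.6, -1.9, 5.2]
grip_width: 0.0156
```

Request:
carry_out --plan '[{"fingers": 1, "dx": 0, "dy": 0, "dz": 0, "rx": 0, "ry": 0, "rz": -0.3}, {"fingers": 1, "dx": 0, "dy": 0, "dz": 0, "rx": 0, "ry": 0, "rz": -0.3}, {"fingers": 1, "dx": 0, "dy": 0, "dz": 0, "rx": 0, "ry": 0, "rz": 0}]'

```text
time_s: 29.9
tool_pos: [0.4675, 0.3252, 0.1017]
tool_rot: [-180.0, 0.2, -149.6]
force: [1.6, 1.4, 4.1]
grip_width: 0.0154
```

Request:
carry_out --plan '[{"fingers": 1, "dx": 0, "dy": 0, "dz": 0, "rx": 0, "ry": 0, "rz": 0.4}, {"fingers": 1, "dx": 0, "dy": 0, "dz": 0, "rx": 0, "ry": 0, "rz": 0.4}, {"fingers": 1, "dx": 0, "dy": 0, "dz": 0, "rx": 0, "ry": 0, "rz": 0.4}, {"fingers": 1, "dx": 0, "dy": 0, "dz": 0, "rx": 0, "ry": 0, "rz": 0}]'

```text
time_s: 30.4
tool_pos: [0.4652, 0.3237, 0.1016]
tool_rot: [-179.9, -0.1, -161.6]
force: [-2.8, -3.6, 8.9]
grip_width: 0.0158
```

Request:
carry_out --plan '[{"fingers": 1, "dx": 0, "dy": 0, "dz": -0.05, "rx": 0, "ry": 0, "rz": -0.3}, {"fingers": 1, "dx": 0, "dy": 0, "dz": 0, "rx": 0, "ry": 0, "rz": -0.3}, {"fingers": 1, "dx": 0, "dy": 0, "dz": 0, "rx": 0, "ry": 0, "rz": 0}]'

```text
time_s: 30.78
tool_pos: [0.4655, 0.3244, 0.1019]
tool_rot: [-180.0, -0.0, -155.6]
force: [0.2, 0.0, -0.2]
grip_width: 0.0154
```

```bash
python3 - <<'E'
from h import *
delta([.4655,.324,.1015])
c,K,E=cam('scene'); x,y,w,h,k=258,240,44,40,16
g=cv2.resize(c[y:y+h,x:x+w],None,fx=k,fy=k,interpolation=2); g=cv2.convertScaleAbs(g,alpha=1.5)
save('s21.png',g)
E
```

```text
p [0.4655 0.3244 0.1019] rot [-1.8000e+02 -3.0000e-02 -1.5559e+02] t 30.775 F [ 0.2  0.  -0.2] w 0.0154
q [ 10.8  20.9 -57.7  99.8  18.8  69.7  62.5]
tool axes delta m [ 0.0001 -0.0004  0.0004] units [ 0.   -0.01  0.01] zdir [-0.001 -0.    -1.   ]
```

View pics/s21.png

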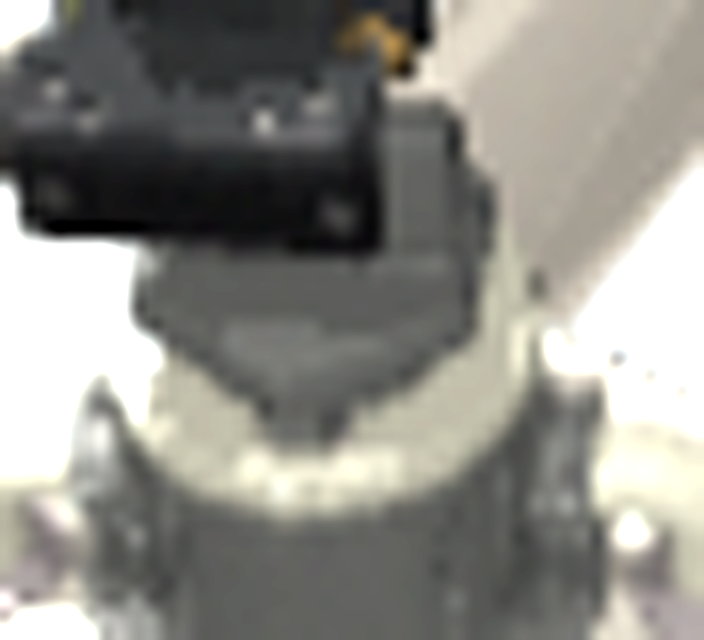

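```bash
python3 - <<'E'
from h import *
o,p,R=pose();c,K,E=cam('scene'); x,y,w,h,k=258,240,44,40,16
g=cv2.resize(c[y:y+h,x:x+w],None,fx=k,fy=k,interpolation=2); g=cv2.convertScaleAbs(g,alpha=1.5)
P=lambda q:((proj(K,E,q)-[x,y]+.5)*k).astype(int)
yaw=np.radians(o['tool_rot'][2]); z0=p[2]-.06
def F(a,b,z): return [p[0]+a*np.cos(yaw)-b*np.sin(yaw),p[1]+a*np.sin(yaw)+b*np.cos(yaw),z0+z]
for z in (.064,.078): cv2.polylines(g,[np.array([P(F(.0427*np.cos(t),.0427*np.sin(t),z)) for t in np.radians(np.arange(30,390,60))])],True,(255,0,0))
for s in (1,-1): cv2.polylines(g,[np.array([P(F(a*.001,s*b*.001,.044)) for a,b in ((-6,26),(-6,34),(6,34),(6,26))])],False,(255,255,0))
for r in (.029,.048): cv2.polylines(g,[np.array([P([.4655+r*np.cos(t),.3242+r*np.sin(t),.086]) for t in np.linspace(0,6.28,60)])],True,(0,200,255))
for s in (0,np.pi):
    a=np.radians(115)+s; u=np.array([np.cos(a),np.sin(a)]);v=np.array([-u[1],u[0]])
    cv2.polylines(g,[np.array([P([*(np.array([.4655,.3242])+u*rr+v*t),.086]) for rr,t in ((.027,.011),(.037,.011),(.037,-.011),(.027,-.011))])],False,(0,255,0))
save('s22.png',g)
s0=np.load('scene0.npz')['c'];g=cv2.resize(s0[y:y+h,x:x+w],None,fx=k,fy=k,interpolation=2)
for r in (.029,.048): cv2.polylines(g,[np.array([P([.4655+r*np.cos(t),.3242+r*np.sin(t),.086]) for t in np.linspace(0,6.28,60)])],True,(0,100,255))
for s in (0,np.pi):
    a=np.radians(115)+s; u=np.array([np.cos(a),np.sin(a)]);v=np.array([-u[1],u[0]])
    cv2.polylines(g,[np.array([P([*(np.array([.4655,.3242])+u*rr+v*t),.086]) for rr,t in ((.027,.011),(.037,.011),(.037,-.011),(.027,-.011))])],False,(0,255,0))
save('s23.png',g)
E
```

```text
(no output)
```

View pics/s22.png

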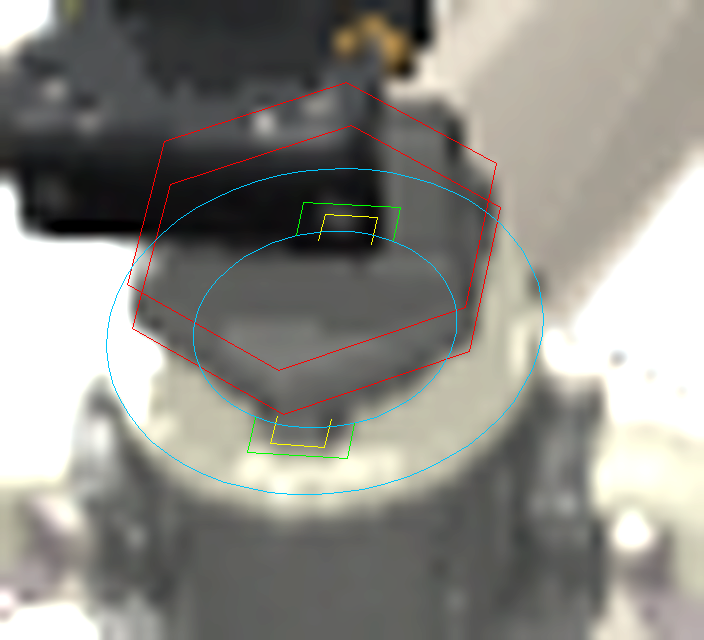

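View pics/s23.png

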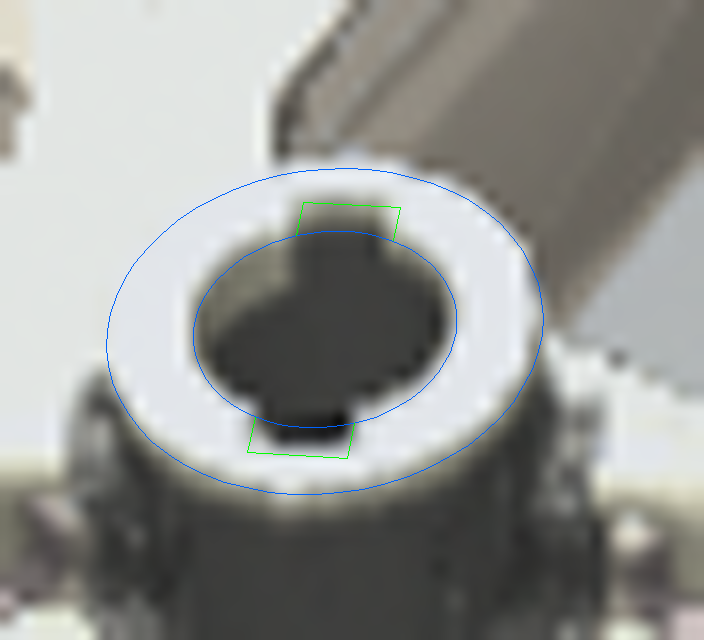

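Request:
carry_out --plan '[{"fingers": 1, "dx": 0.02, "dy": -0.09, "dz": -0.06, "rx": 0, "ry": 0, "rz": -0.3}, {"fingers": 1, "dx": 0, "dy": 0, "dz": 0, "rx": 0, "ry": 0, "rz": 0}, {"fingers": 1, "dx": 0, "dy": 0, "dz": 0.1, "rx": 0, "ry": 0, "rz": 0}, {"fingers": 1, "dx": 0, "dy": 0, "dz": 0, "rx": 0, "ry": 0, "rz": 0}]'

```text
time_s: 31.38
tool_pos: [0.4659, 0.3215, 0.1003]
tool_rot: [-180.0, -0.1, -152.5]
force: [1.3, 0.6, -1.9]
grip_width: 0.0156
```

Request:
carry_out --plan '[{"fingers": 1, "dx": 0, "dy": 0, "dz": 0.05, "rx": 0, "ry": 0, "rz": 0}, {"fingers": 1, "dx": 0, "dy": 0, "dz": 0.05, "rx": 0, "ry": 0, "rz": 0}, {"fingers": 1, "dx": 0, "dy": 0, "dz": 0, "rx": 0, "ry": 0, "rz": 0}]'

```text
time_s: 31.75
tool_pos: [0.4662, 0.3217, 0.0976]
tool_rot: [-180.0, -0.0, -152.5]
force: [0.2, -0.6, -1.9]
grip_width: 0.0159
```

Already below the resting height with no upward force: the lugs are entering the slots. Continue down.

Request:
carry_out --plan '[{"fingers": 1, "dx": 0, "dy": 0, "dz": 0.13, "rx": 0, "ry": 0, "rz": 0}, {"fingers": 1, "dx": 0, "dy": 0, "dz": 0.13, "rx": 0, "ry": 0, "rz": 0}, {"fingers": 1, "dx": 0, "dy": 0, "dz": 0, "rx": 0, "ry": 0, "rz": 0}]'

```text
time_s: 32.12
tool_pos: [0.466, 0.3215, 0.0895]
tool_rot: [-180.0, -0.1, -152.5]
force: [0.8, -0.2, -2.3]
grip_width: 0.0154
```

Request:
carry_out --plan '[{"fingers": 1, "dx": 0, "dy": 0, "dz": 0.13, "rx": 0, "ry": 0, "rz": 0}, {"fingers": 1, "dx": 0, "dy": 0, "dz": 0.06, "rx": 0, "ry": 0, "rz": 0}, {"fingers": 1, "dx": 0, "dy": 0, "dz": 0, "rx": 0, "ry": 0, "rz": 0}]'

```text
time_s: 32.5
tool_pos: [0.4661, 0.3217, 0.0841]
tool_rot: [-180.0, -0.0, -152.5]
force: [0.3, 0.1, -2.0]
grip_width: 0.0161
```

Request:
carry_out --plan '[{"fingers": 1, "dx": 0, "dy": 0, "dz": 0.06, "rx": 0, "ry": 0, "rz": 0}, {"fingers": 1, "dx": 0, "dy": 0, "dz": 0, "rx": 0, "ry": 0, "rz": 0}, {"fingers": 1, "dx": 0, "dy": 0, "dz": 0, "rx": 0, "ry": 0, "rz": 0}]'

```text
time_s: 32.88
tool_pos: [0.4663, 0.3218, 0.0825]
tool_rot: [-180.0, -0.0, -152.5]
force: [0.6, 0.3, -1.7]
grip_width: 0.0158
```

Request:
carry_out --plan '[{"fingers": 1, "dx": 0, "dy": 0, "dz": 0.03, "rx": 0, "ry": 0, "rz": 0}, {"fingers": 1, "dx": 0, "dy": 0, "dz": 0, "rx": 0, "ry": 0, "rz": 0}]'

```text
time_s: 33.12
tool_pos: [0.4664, 0.3219, 0.082]
tool_rot: [-180.0, 0.0, -152.5]
force: [-1.1, -0.7, 0.4]
grip_width: 0.016
```

Request:
carry_out --plan '[{"fingers": 1, "dx": 0, "dy": 0, "dz": 0, "rx": 0, "ry": 0, "rz": 0.3}, {"fingers": 1, "dx": 0, "dy": 0, "dz": 0, "rx": 0, "ry": 0, "rz": 0.6}, {"fingers": 1, "dx": 0, "dy": 0, "dz": 0, "rx": 0, "ry": 0, "rz": 0.6}, {"fingers": 1, "dx": 0, "dy": 0, "dz": 0, "rx": 0, "ry": 0, "rz": 0}]'

```text
time_s: 33.62
tool_pos: [0.4666, 0.3221, 0.082]
tool_rot: [180.0, 0.1, -167.5]
force: [-0.7, -0.4, 0.1]
grip_width: 0.0158
```

```bash
python3 - <<'E'
from h import *
delta([.466,.3217,.082]); print(sensors.get_obs()['wrist_torque'])
c,K,E=cam('scene'); x,y,w,h,k=250,225,55,55,10
g=cv2.resize(c[y:y+h,x:x+w],None,fx=k,fy=k,interpolation=2); g=cv2.convertScaleAbs(g,alpha=1.5)
save('s24.png',g)
E
```

```text
p [0.4666 0.3221 0.082 ] rot [ 1.8000e+02  6.0000e-02 -1.6745e+02] t 33.625 F [-0.7 -0.4  0.1] w 0.0158
q [  8.7  21.1 -54.7 101.2  18.6  67.3  51.1]
tool axes delta m [ 0.0007 -0.0002 -0.    ] units [ 0.02 -0.01 -0.  ] zdir [ 0.001  0.    -1.   ]
[ 0.14204996 -0.14471862 -0.12559211]
```

View pics/s24.png

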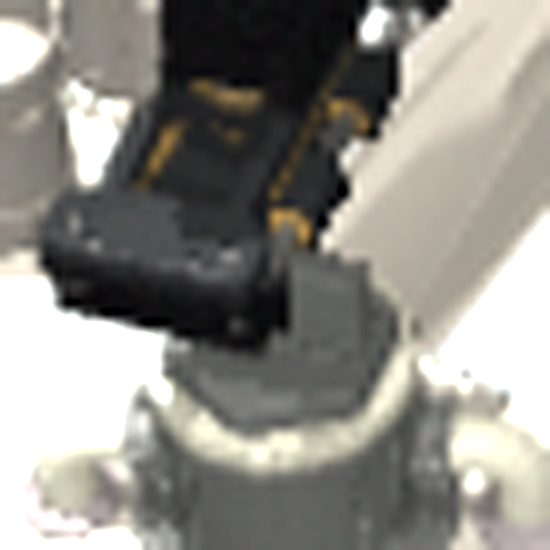

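Request:
carry_out --plan '[{"fingers": 1, "dx": 0, "dy": 0, "dz": 0, "rx": 0, "ry": 0, "rz": 0.5}, {"fingers": 1, "dx": 0, "dy": 0, "dz": 0, "rx": 0, "ry": 0, "rz": 0.6}, {"fingers": 1, "dx": 0, "dy": 0, "dz": 0, "rx": 0, "ry": 0, "rz": 0.6}, {"fingers": 1, "dx": 0, "dy": 0, "dz": 0, "rx": 0, "ry": 0, "rz": 0.6}, {"fingers": 1, "dx": 0, "dy": 0, "dz": 0, "rx": 0, "ry": 0, "rz": 0.6}, {"fingers": 1, "dx": 0, "dy": 0, "dz": 0, "rx": 0, "ry": 0, "rz": 0.6}, {"fingers": 1, "dx": 0, "dy": 0, "dz": 0, "rx": 0, "ry": 0, "rz": 0.6}, {"fingers": 1, "dx": 0, "dy": 0, "dz": 0, "rx": 0, "ry": 0, "rz": 0.6}, {"fingers": 1, "dx": 0, "dy": 0, "dz": 0, "rx": 0, "ry": 0, "rz": 0.3}, {"fingers": 1, "dx": 0, "dy": 0, "dz": 0, "rx": 0, "ry": 0, "rz": 0}]'

```text
time_s: 34.92
tool_pos: [0.4667, 0.3216, 0.0819]
tool_rot: [180.0, 0.0, 142.6]
force: [-0.1, -0.9, 2.3]
grip_width: 0.0157
```

```bash
python3 - <<'E'
from h import *
delta([.466,.3217,.082]); print(sensors.get_obs()['wrist_torque'])
E
```

```text
p [0.4667 0.3216 0.0819] rot [1.7999e+02 4.0000e-02 1.4258e+02] t 34.925 F [-0.1 -0.9  2.3] w 0.0157
q [  1.9  18.3 -45.8 101.4  14.3  66.3   4.4]
tool axes delta m [ 0.0006 -0.0004 -0.0001] units [ 0.02 -0.01 -0.  ] zdir [ 0.001 -0.    -1.   ]
[-0.13870742 -0.14823121 -0.03920249]
```

Request:
carry_out --plan '[{"fingers": 1, "dx": 0, "dy": 0, "dz": 0, "rx": 0, "ry": 0, "rz": 0.3}, {"fingers": 1, "dx": 0, "dy": 0, "dz": 0, "rx": 0, "ry": 0, "rz": 0.3}, {"fingers": 1, "dx": 0, "dy": 0, "dz": 0, "rx": 0, "ry": 0, "rz": 0}]'

```text
time_s: 35.3
tool_pos: [0.4668, 0.3215, 0.0819]
tool_rot: [180.0, 0.0, 136.6]
force: [1.3, -1.6, 2.8]
grip_width: 0.0156
```

```bash
python3 - <<'E'
from h import *
delta([.466,.3217,.082]); print(sensors.get_obs()['wrist_torque'])
E
```

```text
p [0.4668 0.3215 0.0819] rot [1.7999e+02 5.0000e-02 1.3659e+02] t 35.3 F [ 1.3 -1.6  2.8] w 0.0156
q [  1.2  18.  -44.8 101.4  13.8  66.2  -1.3]
tool axes delta m [ 0.0007 -0.0004 -0.0001] units [ 0.02 -0.01 -0.  ] zdir [ 0.001 -0.    -1.   ]
[-0.34913007 -0.26123431 -0.02944545]
```

Request:
carry_out --plan '[{"fingers": 1, "dx": 0, "dy": 0, "dz": 0, "rx": 0, "ry": 0, "rz": 0.3}, {"fingers": 1, "dx": 0, "dy": 0, "dz": 0, "rx": 0, "ry": 0, "rz": 0.3}, {"fingers": 1, "dx": 0, "dy": 0, "dz": 0, "rx": 0, "ry": 0, "rz": 0}]'

```text
time_s: 35.67
tool_pos: [0.468, 0.3193, 0.082]
tool_rot: [-180.0, 0.2, 130.6]
force: [2.5, -6.3, 5.9]
grip_width: 0.0157
```

```bash
python3 - <<'E'
from h import *
delta([.466,.3217,.082]); print(sensors.get_obs()['wrist_torque'])
E
```

```text
p [0.468  0.3193 0.082 ] rot [-179.95    0.24  130.56] t 35.675 F [ 2.5 -6.3  5.9] w 0.0157
q [  0.4  17.7 -43.8 101.5  13.6  66.2  -7. ]
tool axes delta m [0.0031 0.0001 0.    ] units [0.1 0.  0. ] zdir [ 0.002 -0.004 -1.   ]
[-1.28508528 -0.58298646  0.36591843]
```

Request:
carry_out --plan '[{"fingers": 1, "dx": 0, "dy": 0, "dz": -0.01, "rx": 0, "ry": 0, "rz": -0.2}, {"fingers": 1, "dx": 0, "dy": 0, "dz": 0, "rx": 0, "ry": 0, "rz": 0}, {"fingers": 1, "dx": 0, "dy": 0, "dz": 0, "rx": 0, "ry": 0, "rz": 0}]'

```text
time_s: 36.05
tool_pos: [0.4678, 0.32, 0.0821]
tool_rot: [-180.0, 0.2, 132.5]
force: [2.4, -4.1, 2.5]
grip_width: 0.016
```

Request:
carry_out --plan '[{"fingers": -1, "dx": 0, "dy": 0, "dz": 0, "rx": 0, "ry": 0, "rz": 0}, {"fingers": -1, "dx": 0, "dy": 0, "dz": 0, "rx": 0, "ry": 0, "rz": 0}, {"fingers": -1, "dx": 0, "dy": 0, "dz": 0, "rx": 0, "ry": 0, "rz": 0}, {"fingers": -1, "dx": 0, "dy": 0, "dz": 0, "rx": 0, "ry": 0, "rz": 0}, {"fingers": -1, "dx": 0, "dy": 0, "dz": 0, "rx": 0, "ry": 0, "rz": 0}, {"fingers": -1, "dx": 0, "dy": 0, "dz": 0, "rx": 0, "ry": 0, "rz": 0}, {"fingers": -1, "dx": 0, "dy": 0, "dz": 0, "rx": 0, "ry": 0, "rz": 0}, {"fingers": -1, "dx": 0, "dy": 0, "dz": 0, "rx": 0, "ry": 0, "rz": 0}]'

```text
time_s: 37.05
tool_pos: [0.4663, 0.3217, 0.0819]
tool_rot: [-180.0, 0.0, 132.5]
force: [-0.3, -0.6, 0.2]
grip_width: 0.0846
```

Request:
carry_out --plan '[{"fingers": -1, "dx": 0, "dy": 0, "dz": -0.3, "rx": 0, "ry": 0, "rz": 0}, {"fingers": -1, "dx": 0, "dy": 0, "dz": -0.6, "rx": 0, "ry": 0, "rz": 0}, {"fingers": -1, "dx": 0, "dy": 0, "dz": -0.9, "rx": 0, "ry": 0, "rz": 0}, {"fingers": -1, "dx": 0, "dy": 0, "dz": -0.9, "rx": 0, "ry": 0, "rz": 0}, {"fingers": -1, "dx": 0, "dy": 0, "dz": -0.9, "rx": 0, "ry": 0, "rz": 0}, {"fingers": -1, "dx": 0, "dy": 0, "dz": -0.9, "rx": 0, "ry": 0, "rz": 0}, {"fingers": -1, "dx": 0, "dy": 0, "dz": 0, "rx": 0, "ry": 0, "rz": 0}, {"fingers": -1, "dx": 0, "dy": 0, "dz": 0, "rx": 0, "ry": 0, "rz": 0}]'

```text
time_s: 38.05
tool_pos: [0.4661, 0.3216, 0.217]
tool_rot: [-180.0, 0.0, 132.5]
force: [0.2, -1.0, 0.3]
grip_width: 0.0867
```

```bash
python3 - <<'E'
from h import *
delta([.466,.3217,.082])
c,K,E=cam('scene'); x,y,w,h,k=255,235,50,50,12
g=cv2.resize(c[y:y+h,x:x+w],None,fx=k,fy=k,interpolation=2); g=cv2.convertScaleAbs(g,alpha=1.5)
save('s25.png',g);save('s25full.png',c)
E
```

```text
p [0.4661 0.3216 0.217 ] rot [-1.8000e+02  2.0000e-02  1.3249e+02] t 38.05 F [ 0.2 -1.   0.3] w 0.0867
q [  2.7  11.6 -45.7  91.6   8.4  80.3  -1.3]
tool axes delta m [ 2.00e-04 -1.00e-04  1.35e-01] units [ 0.01 -0.    4.5 ] zdir [ 0. -0. -1.]
```

View pics/s25.png

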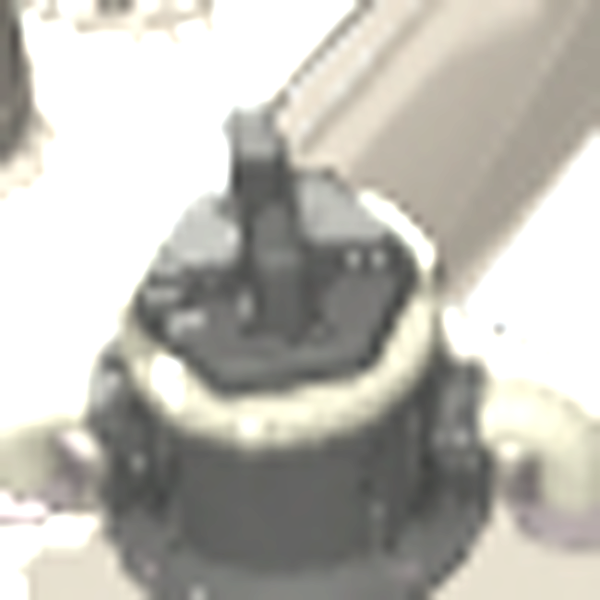

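View pics/s25full.png

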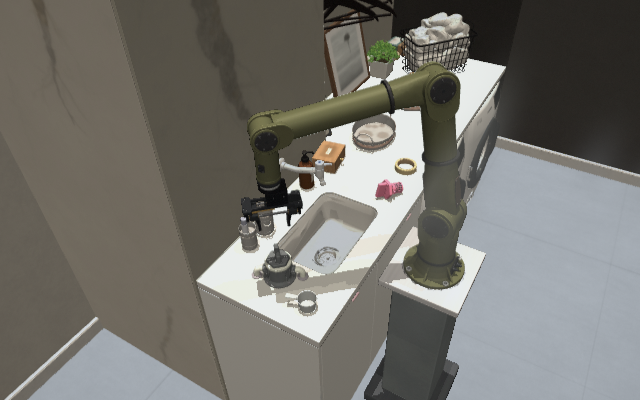

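```bash
python3 - <<'E'
from h import *
print(ticket.sign_off())
E
```

```text
the job is handed in; nothing more can be done
None
```

The grey filter is refitted in the lint trap and the job is handed in at about 38 s. No verdict came back. I stood the filter upright on its foot and let go, then picked it up again by the bar. I lowered it into the trap, turned it clockwise to the stop, let go and raised the gripper clear.

**Last checks:**
- **Seating:** the lugs dropped through with no upward force. The tool came down 20 mm below where the lugs had rested on the rim, and the last picture shows the cap on the rim.
- **Turn:** about 75–77° by tool yaw, from 207.5° until it hit the stop at about 131°. There the vertical torque rose to 0.37 N m. I eased back 2° before letting go.
- **Release:** the force on the tool is near zero, and the gripper is open and about 135 mm above where it let go.
- **Bystanders:** in the last scene picture the soap, the tape and the pink look-alike are where they were.

**What disagreed or failed:**
- **Fingertips:** they end about 31 mm short of the reported tool point. The first regrasp therefore closed on air just above the bar, so I lowered the tool and gripped again.
- **Trap centre:** the two cameras differed by about 4 mm, and my first slot angle was about 3° off. The lugs rested on the rim at first, and went in after a 3 mm shift and a 3° turn.
- **Final position:** the trap-centre offset and the final angle were read from the arm and the scene camera only. I did not check them with the top camera.

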